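# Lay out the plating tray

### The job

Set up the steel tray for plating: put the covered culture dish centred on the turntable and stand the dropper bottle midway between the turntable and the blue tube rack. Stand the small white bottle straight behind the dropper bottle (towards the tray's far long side) with a gap of about 4 cm between the two, and the small glass bottle straight behind the middle of the tube rack, in one row with the white bottle, parallel to the tray's long side. All four end upright and let go; leave the large glass bottle, the tall white bottle and the tape roll where they stand.

Things in the scene. Friction and masses are not known exactly. Their poses are not given: they have to be found in the camera images.
- tray: Low steel tray, fixed, 207 (x) x 287 (y) mm, rim 18 mm high, floor 10 mm above the worktop. Origin: centre of its underside. x points to its far long side ('behind'), y to the left along its long side. Turntable and tube rack stand square on it at x = -40 mm, y = +/-85 mm in its frame; sides vary. Carry high: a fixed shaker 180 mm high stands left behind it (x over 0.54 m, y over -0.17 m)
- turntable_top (a point): Centre of the flat top disc of the metal turntable (fixed, does not turn): disc diameter 90 mm, top 42 mm above the worktop; the dish goes here. Axes as the tray's
- tube_rack: Blue microtube rack full of capped tubes, 60 (x) x 100 (y) x 35 mm, fixed on the tray; origin: centre of its underside, 10 mm above the worktop; axes as the tray's (long side along y)
- dish_mid (a point): Round, flat, clear plastic culture dish with its lid on, diameter 62 mm at the gripping edge (66 over the lid), 16 mm high (solid to 13 mm); point at its centre, 8 mm above its underside; z axis up
- dropper_mid (a point): Small amber dropper bottle with a thin black rubber top, 78 mm high; the round body is 27 mm in diameter up to 48 mm, narrower above; point at its centre, 39 mm above its underside; z axis up
- white_bottle_mid (a point): Small white opaque plastic bottle with white screw cap, 105 mm high; round body 47 mm in diameter up to 75 mm, narrower above; point at its centre, 52.5 mm above its underside; z axis up
- glass_bottle_mid (a point): Small clear glass bottle with screw cap, 94 mm high; round body 43 mm in diameter up to 53 mm, neck 31 mm in diameter above; point at its centre, 47 mm above its underside; z axis up
- big_glass_bottle_mid (a point): Bystander: large clear glass bottle with screw cap, 62 mm in diameter, 128 mm high; loose, to be left alone; point at its centre, 64 mm above its underside
- wash_bottle_tall_mid (a point): Bystander: tall white plastic bottle, 67 mm in diameter, 165 mm high; loose, to be left alone; point at its centre, 82.5 mm above its underside
- tape_roll_mid (a point): Bystander: roll of labelling tape lying flat, 67 mm in diameter, 23 mm high; loose, to be left alone; point at its centre, 11.5 mm above its underside

How it is judged:
By the outcome, as a careful person would: the job done as asked, in the order asked, and still so for the second after the job is handed in, with the robot touching nothing.
It also fails if it takes over 128 s, if anything falls off the work surface, if the arm or the gripper's body presses on something with over 40 N, if the wrist force passes 120 N, or if a joint passes its speed limit or range.

### The arm

A 6-joint arm with a two-finger parallel gripper is mounted at the origin on a cart in front of the work surface, level with it; the furniture and walls round the work are solid. World frame = base frame: x ahead of the robot, y to its left, z up, the work surface at z = 0. Lengths are in m, angles in rad, forces in N, time in s.
With the tool pointing down it reaches from about 0.3 to 0.825 m from the base axis. Payload 5.4 kg.
Tool frame: the origin (TCP) lies midway between the tips of the shut fingers; the grasp point (between the pads) lies 19 mm behind it; z points along the fingers, y is the direction in which the jaws open and shut (so a half turn about z gives the same grasp; the last joint's range is limited). The gripper opens to 92 mm and grips with 3 to 60 N. Pads are 20 mm wide; open, the fingers measure 128 mm over their backs; the gripper's body (75 mm by 189 mm) begins 69 mm behind the grasp point.
Start: joints at [0.926, 0.158, 1.597, -0, 1.386, -0.21], TCP at [0.242, 0.521, 0.215] pointing down, gripper open.
Joint ranges: [-2.91, 2.91], [-0.94, 2.29], [0.18, 2.7], [-1.29, 4.43], [0.17, 2.64], [-3, 3]. Speed limits (rad/s): [2.57, 2.57, 3.14, 3.14, 3.14, 3.14].

### API

Orientations are given as a unit quaternion [x, y, z, w].
In Python, from cell import * gives the robot as it stands. The module is installed in compiled form; this text tells all that it offers.
- The arm moves only by the shell command python3 -m jog 'ROWS' [FORCE]. ROWS is JSON, a list of rows, each an object of numbers: "tx", "ty", "tz": the shift along the tool's x, y, z in mm; "wx", "wy", "wz": the turn, a rotation vector about the tool's x, y, z in rad; "fingers": the opening in per cent of the stroke, from 0 (shut) to 100 (fully open). A call has 1 to 10 rows; each row shifts and turns the pose as measured when the row begins, along the tool's axes as they then stand; what a row does not reach is not made up. A row lasts 1/10 s, in which the tool goes at most 50 mm and 8.59 degrees, less where a joint would pass 70% of its speed; a pose out of reach is approached as far as the arm can. A call with a gripper value outside its range is refused whole. The fingers move at their own pace and stop on an object; FORCE is the grip in N (left out, the last holds). Time passes only in rows, so rows that do not move let the fingers close. It gives the time, the measured TCP pose, the force and the opening at its end, in the units of the state.
- observe(): the state, without advancing time (a new reading comes with each control period).
- snapshot(name): name is "side" or "top"; returns a dict with "pixels" (420x560x3 uint8, red, green, blue), "range_z" (420x560 float32, m along the optical axis (not along the pixel's ray), 0 where there is no reading), "fx", "fy", "cx", "cy" (pixels), "rvec" (rotation vector, rad) and "tvec" (3), from world to camera coordinates, as OpenCV has them. Camera axes: x right, y down, z forward; pixel columns grow to the right and rows downward; lengths in m; the calibration is good to about 2 mm. A picture is of the moment at which its call begins.
- job_done(): hands the job in, once; it reports no verdict.
Trained networks look in a picture, given as the dict that the camera call returned (one of the last four; its "shot" number tells which), for a name from the list of things; names that differ only in an ending like _2 or _b are one class to them, and where a whole thing is asked for, a point or a joint stands for the part that bears it (a point fixed in the world has none). Each returns a list of dicts, best first, with "conf" (0 to 1); they miss things now and then, are a little off and sometimes report something else, mostly with a low value. They report only what shows in the picture. A call takes as long as a camera call.
- recognise(query, picture): "at" ([x, y, z] in m, in world coordinates, good to about 4 mm: the middle of the surface that is visible of it).
- mark_of(query, picture): "at" ([x, y, z] in m, in world coordinates, good to about 4 mm: a listed point, or the origin of a listed thing).
The state is a dict: "clock": time; "joint_pos": joint angles; "qd": joint speeds; "tau": joint torques, N m; "position": TCP position; "tool_rot": TCP orientation; "contact_force": force on the tool from outside, world axes, zero at the start; "torque": the same for the moment, N m; "opening": finger opening in m.
Only numpy, scipy, OpenCV 4.12 (cv2) and the standard library are available. Lean on these libraries where they do the work, as an engineer would, in place of code of your own. Each camera call takes 0.05 s, during which the arm holds its last target. There are 200 camera calls.

## Working session

There is one attempt and no reset: what is moved stays moved. The work goes in short steps, Python scripts to look and compute and a shell command to move; the robot and the scene stay as the last step left them, time stands still between calls to the robot, and variables do not carry over. Pictures are saved under pics/ and viewed, about 12 in all and at most 16, crops included, and the job is handed in when it is done.

```bash
mkdir -p pics
cat > h.py <<'E'
from cell import *
import numpy as np, cv2
from scipy.spatial.transform import Rotation as R
def cam(p):
    return R.from_rotvec(np.ravel(p["rvec"])).as_matrix(), np.ravel(p["tvec"])
def cloud(p):
    Rm,t=cam(p); z=p["range_z"]; v,u=np.mgrid[:z.shape[0],:z.shape[1]]
    c=np.stack([(u-p["cx"])/p["fx"]*z,(v-p["cy"])/p["fy"]*z,z],-1)
    w=(c-t)@Rm; w[z<=0]=np.nan; return w
def proj(p,x):
    Rm,t=cam(p); c=Rm@np.asarray(x)+t; return [int(p["fx"]*c[0]/c[2]+p["cx"]),int(p["fy"]*c[1]/c[2]+p["cy"])]
def save(p,n): cv2.imwrite("pics/"+n,p["pixels"][:,:,::-1])
N=["tray","turntable_top","tube_rack","dish_mid","dropper_mid","white_bottle_mid","glass_bottle_mid","big_glass_bottle_mid","wash_bottle_tall_mid","tape_roll_mid"]
E
python3 - <<'E'
from h import *
o=observe(); print(o)
for c in ("side","top"):
    p=snapshot(c); save(p,c+"0.png")
    for n in N:
        for d in mark_of(n,p)[:2]: print(c,n,np.round(d["at"],3),round(d["conf"],2),proj(p,d["at"]))
E
```

```text
{'clock': 0.0, 'joint_pos': array([ 9.25884450e-01,  1.59019700e-01,  1.59818221e+00,  1.86906157e-05,
        1.38616406e+00, -2.10096888e-01]), 'qd': array([ 9.40491060e-04,  1.45046832e-04, -3.19890623e-05, -1.85765887e-03,
       -2.51866760e-03,  7.91732384e-04]), 'tau': array([-1.82600350e-03, -3.85561037e+01, -3.22109020e+01,  7.00007658e-02,
        3.77604319e-02, -1.47567416e-04]), 'position': array([0.24186254, 0.52100555, 0.21366044]), 'tool_rot': array([ 2.15700472e-01,  9.76459175e-01, -8.03051452e-04, -3.75966721e-04]), 'contact_force': array([ 0.07634935,  0.84329663, -0.08457509]), 'torque': array([ 0.03859337, -0.03450132,  0.04812562]), 'opening': 0.09180392707458626}
side tray [ 0.498 -0.323 -0.   ] 0.85 [352, 216]
side turntable_top [ 0.48  -0.414  0.045] 0.7 [372, 198]
side tube_rack [ 0.438 -0.247  0.01 ] 0.86 [355, 225]
side tube_rack [ 0.498 -0.322 -0.002] 0.56 [352, 217]
side dish_mid [0.455 0.291 0.01 ] 0.8 [229, 292]
side dropper_mid [0.446 0.429 0.036] 0.55 [186, 309]
side white_bottle_mid [0.478 0.173 0.058] 0.89 [255, 255]
side white_bottle_mid [0.447 0.423 0.037] 0.44 [188, 307]
side glass_bottle_mid [0.462 0.049 0.046] 0.91 [290, 245]
side big_glass_bottle_mid [ 0.445 -0.074  0.066] 0.58 [322, 226]
side tape_roll_mid [0.556 0.326 0.012] 0.89 [191, 282]
top tray [ 0.496 -0.318 -0.004] 0.73 [362, 246]
top turntable_top [ 0.472 -0.417  0.038] 0.97 [391, 250]
top tube_rack [ 0.44  -0.25   0.006] 0.79 [343, 256]
top dish_mid [0.455 0.289 0.011] 0.59 [198, 233]
top dropper_mid [0.446 0.424 0.039] 0.58 [161, 227]
top glass_bottle_mid [0.464 0.048 0.049] 0.69 [262, 234]
top big_glass_bottle_mid [ 0.439 -0.071  0.061] 0.71 [294, 243]
top tape_roll_mid [0.559 0.33  0.01 ] 0.56 [193, 209]
```

View pics/top0.png

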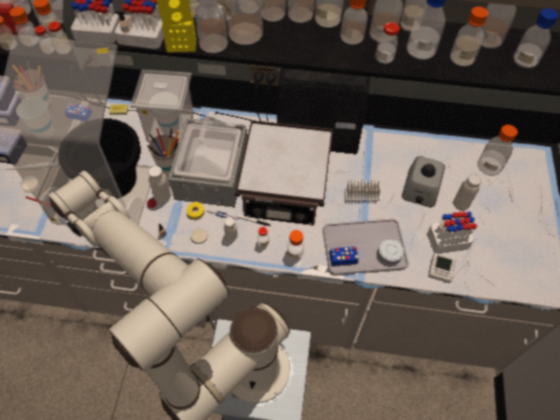

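View pics/side0.png

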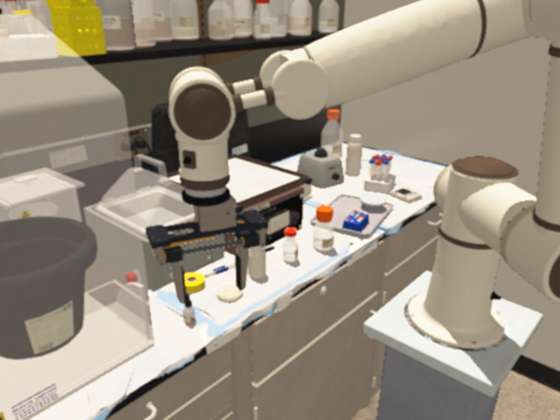

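The top view shows the rack at (343,256), the turntable at (390,250), the dish at (198,235), and the white, small-glass and big-glass bottles at (230,228), (262,236) and (295,243). The side view agrees. The dropper is hidden by the gripper at about (188,310). The marks put the tray's yaw at about +0.2 rad. I'll turn the jaws along x first, which also uncovers the dropper.

```bash
cat >> h.py <<'E'
def go(x,y,z,th):
    """total shift in tool axes (after turn) to TCP x,y,z with jaw axis at angle th"""
    o=observe(); T=R.from_quat(o["tool_rot"]); s,c=np.sin(th),np.cos(th)
    cand=[R.from_matrix(np.array([[-k*-s,k*c,0],[-k*c,k*s,0],[0,0,-1]]).T if 0 else np.column_stack([np.cross([k*c,k*s,0],[0,0,-1]),[k*c,k*s,0],[0,0,-1]])) for k in (1,-1)]
    G=min(cand,key=lambda g:(T.inv()*g).magnitude())
    d=np.array([x,y,z])-o["position"]
    print("t=%.1f"%o["clock"],"pos",np.round(o["position"],4),"open",round(o["opening"],4),"F",np.round(o["contact_force"],1))
    print(" shift now-axes mm",np.round(T.inv().apply(d)*1000,1)," after-turn axes",np.round(G.inv().apply(d)*1000,1)," turn",np.round((T.inv()*G).as_rotvec(),4))
E
python3 -m jog '[{"wz":0.142,"tz":-10},{"wz":0.142,"tz":-10},{"wz":0.142,"tz":-10},{"wz":0.142,"tz":-5},{"wz":0.142},{"wz":0.142},{"wz":0.142},{"wz":0.142}]'
python3 - <<'E'
from h import *
go(.455,.29,.15,0)
P={}
for c in ("side","top"):
    p=snapshot(c); P[c]=p; save(p,c+"1.png"); 
    for n in N:
        for d in mark_of(n,p)[:2]: print(c,n,np.round(d["at"],3),round(d["conf"],2),proj(p,d["at"]))
    w=cloud(p)
    for n,ctr,zl,zh,r in (("disc",(.475,-.416),.037,.047,.06),("rack",(.439,-.248),.035,.055,.075),("tray",(.497,-.322),.003,.03,.19)):
        m=(np.hypot(w[...,0]-ctr[0],w[...,1]-ctr[1])<r)&(w[...,2]>zl)&(w[...,2]<zh)
        q=w[m][:,:2]
        if len(q)>5:
            rc=cv2.minAreaRect((q*1000).astype(np.float32)); print(c,n,len(q),q.mean(0).round(4),rc)
E
```

```text
t=1.1 pos [0.2422 0.5215 0.2146] open 0.0918 F [-0.1  0.1  0.3]
 shift now-axes mm [-290.5 -120.3   64.6]  after-turn axes [-231.5  212.8   64.6]  turn [ 0.    -0.     1.136]
side tray [ 0.497 -0.324 -0.003] 0.88 [353, 217]
side turntable_top [ 0.478 -0.412  0.043] 0.92 [372, 198]
side tube_rack [ 0.438 -0.248  0.01 ] 0.85 [355, 225]
side dish_mid [0.453 0.29  0.012] 0.8 [230, 291]
side white_bottle_mid [0.474 0.175 0.06 ] 0.86 [255, 255]
side glass_bottle_mid [0.462 0.052 0.046] 0.73 [289, 245]
side big_glass_bottle_mid [ 0.441 -0.073  0.063] 0.82 [323, 228]
side tape_roll_mid [0.556 0.323 0.013] 0.86 [192, 281]
side disc 230 [ 0.4761 -0.4061] ((479.8524169921875, -412.1800537109375), (86.2796401977539, 94.69905853271484), 32.633235931396484)
side rack 241 [ 0.4362 -0.2404] ((438.8115539550781, -243.22903442382812), (54.9842414855957, 99.55706024169922), 13.492446899414062)
side tray 1984 [ 0.4965 -0.3189] ((514.476806640625, -320.4929504394531), (340.0302734375, 360.1374816894531), 8.780837059020996)
top tray [ 0.498 -0.32  -0.002] 0.96 [363, 246]
top turntable_top [ 0.476 -0.414  
[... 358 characters left out ...]
e_mid [ 0.475 -0.414  0.039] 0.41 [390, 249]
top big_glass_bottle_mid [ 0.438 -0.072  0.063] 0.75 [294, 243]
top wash_bottle_tall_mid [0.614 0.471 0.083] 0.97 [158, 182]
top wash_bottle_tall_mid [ 0.477 -0.416  0.042] 0.75 [391, 248]
top tape_roll_mid [0.559 0.33  0.01 ] 0.56 [193, 209]
top disc 313 [ 0.472  -0.4116] ((473.8355712890625, -412.6020812988281), (83.76655578613281, 88.51715087890625), 44.75468444824219)
top rack 305 [ 0.4339 -0.2483] ((434.14990234375, -247.68328857421875), (56.94266128540039, 96.12696075439453), 14.623414039611816)
top tray 3804 [ 0.5051 -0.3204] ((518.2444458007812, -322.67340087890625), (378.8410339355469, 336.3740539550781), 88.09917449951172)$[0]: bad value
```

View pics/side1.png

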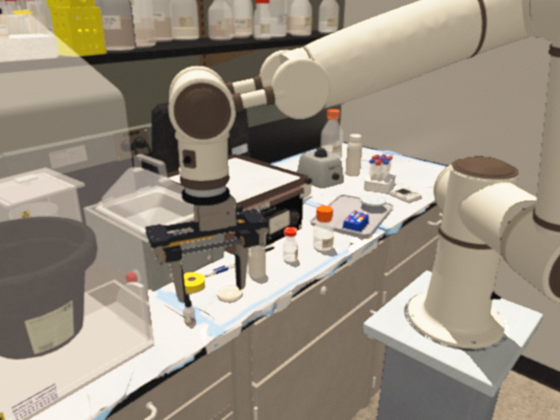

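The side view is unchanged because the jog call was refused with "bad value". I'll try again with every key given. The tray yaw comes out at about 0.23 rad.

```bash
python3 -m jog '[{"tx":0,"ty":0,"tz":-5,"wx":0,"wy":0,"wz":0.142,"fingers":100}]'; python3 -m jog '[{"wz":0.142,"fingers":100}]'
```

```text
clock: 2.3
position: [0.2419, 0.5211, 0.2189]
tool_rot: [0.286, 0.958, -0.001, -0.0]
contact_force: [-1.0, -0.5, -1.0]
opening: 0.0918$[0]: bad value
```

```bash
python3 -m jog '[{"tx":0,"ty":0,"tz":0,"wx":0,"wy":0,"wz":0.142,"fingers":100},{"tx":0,"ty":0,"tz":0,"wx":0,"wy":0,"wz":0.142,"fingers":100},{"tx":0,"ty":0,"tz":0,"wx":0,"wy":0,"wz":0.142,"fingers":100},{"tx":0,"ty":0,"tz":0,"wx":0,"wy":0,"wz":0.142,"fingers":100},{"tx":0,"ty":0,"tz":0,"wx":0,"wy":0,"wz":0.142,"fingers":100},{"tx":0,"ty":0,"tz":0,"wx":0,"wy":0,"wz":0.142,"fingers":100},{"tx":0,"ty":0,"tz":0,"wx":0,"wy":0,"wz":0.142,"fingers":100}]'; python3 -c "
from h import *
go(.4545,.29,.14,0)"
```

```text
clock: 3.0
position: [0.2422, 0.5214, 0.2198]
tool_rot: [0.723, 0.691, -0.0, -0.0]
contact_force: [1.0, -0.1, 1.2]
opening: 0.0918
t=3.0 pos [0.2422 0.5214 0.2198] open 0.0918 F [ 1.  -0.1  1.2]
 shift now-axes mm [-221.6  222.6   79.8]  after-turn axes [-231.4  212.3   79.8]  turn [-0.0001  0.0001 -0.0451]
```

```bash
python3 -m jog '[{"tx":-28,"ty":28,"tz":0,"wx":0,"wy":0,"wz":-0.045,"fingers":100},{"tx":-29,"ty":26,"tz":10,"wx":0,"wy":0,"wz":0,"fingers":100},{"tx":-29,"ty":26,"tz":10,"wx":0,"wy":0,"wz":0,"fingers":100},{"tx":-29,"ty":26,"tz":10,"wx":0,"wy":0,"wz":0,"fingers":100},{"tx":-29,"ty":26,"tz":10,"wx":0,"wy":0,"wz":0,"fingers":100},{"tx":-29,"ty":26,"tz":10,"wx":0,"wy":0,"wz":0,"fingers":100},{"tx":-29,"ty":26,"tz":10,"wx":0,"wy":0,"wz":0,"fingers":100},{"tx":-29,"ty":26,"tz":10,"wx":0,"wy":0,"wz":0,"fingers":100},{"tx":0,"ty":0,"tz":0,"wx":0,"wy":0,"wz":0,"fingers":100}]' 25
python3 - <<'E'
from h import *
go(.4545,.29,.003,0)
for c in ("side","top"):
    p=snapshot(c); save(p,c+"2.png"); 
    for n in ("dish_mid","dropper_mid"):
        for d in mark_of(n,p)[:2]: print(c,n,np.round(d["at"],3),round(d["conf"],2),proj(p,d["at"]))
E
```

```text
clock: 3.9
position: [0.4581, 0.2822, 0.1488]
tool_rot: [0.707, 0.707, 0.003, -0.0]
contact_force: [-1.0, 0.6, -0.2]
opening: 0.0918
t=3.9 pos [0.4581 0.2822 0.1488] open 0.0918 F [-1.   0.6 -0.2]
 shift now-axes mm [  7.2  -4.2 145.8]  after-turn axes [  7.8  -3.6 145.8]  turn [ 0.0042 -0.0042  0.0006]
side dish_mid [0.454 0.29  0.011] 0.9 [229, 291]
side dropper_mid [0.442 0.426 0.037] 0.7 [188, 308]
top dropper_mid [0.444 0.424 0.039] 0.65 [161, 228]
```

View pics/side2.png

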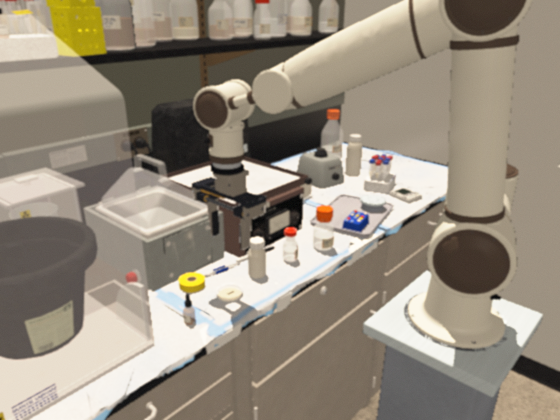

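The dish at (229,293) lies clear under the gripper, and the dropper at (188,308) is now visible. I'll go down.

```bash
python3 -m jog '[{"tx":7,"ty":-4,"tz":35,"wx":0.004,"wy":-0.004,"wz":0,"fingers":90},{"tx":0,"ty":0,"tz":35,"wx":0,"wy":0,"wz":0,"fingers":90},{"tx":0,"ty":0,"tz":30,"wx":0,"wy":0,"wz":0,"fingers":90},{"tx":0,"ty":0,"tz":12,"wx":0,"wy":0,"wz":0,"fingers":90},{"tx":0,"ty":0,"tz":5,"wx":0,"wy":0,"wz":0,"fingers":90},{"tx":0,"ty":0,"tz":0,"wx":0,"wy":0,"wz":0,"fingers":90}]'; python3 -c "
from h import *
go(.4542,.29,.003,0)"
```

```text
clock: 4.8
position: [0.4525, 0.3012, 0.0351]
tool_rot: [0.701, 0.713, 0.006, 0.002]
contact_force: [-0.3, -0.7, 0.9]
opening: 0.0827
t=4.8 pos [0.4525 0.3012 0.0351] open 0.0827 F [-0.3 -0.7  0.9]
 shift now-axes mm [-11.4   1.2  32.1]  after-turn axes [-11.2   1.7  32.1]  turn [ 0.0109 -0.0063  0.0167]
```

```bash
python3 -m jog '[{"tx":-11,"ty":1.5,"tz":5,"wx":0.011,"wy":-0.006,"wz":0.017,"fingers":90},{"tx":0,"ty":0,"tz":0,"wx":0,"wy":0,"wz":0,"fingers":90},{"tx":0,"ty":0,"tz":0,"wx":0,"wy":0,"wz":0,"fingers":90}]'; python3 -c "
from h import *
go(.4542,.29,.003,0)"
```

```text
clock: 5.1
position: [0.4571, 0.2904, 0.0334]
tool_rot: [0.708, 0.707, 0.002, 0.001]
contact_force: [-0.0, -0.5, -0.4]
opening: 0.083
t=5.1 pos [0.4571 0.2904 0.0334] open 0.083 F [-0.  -0.5 -0.4]
 shift now-axes mm [-0.5 -3.1 30.4]  after-turn axes [-0.4 -2.9 30.4]  turn [ 0.0051 -0.0018 -0.0014]
```

```bash
python3 -m jog '[{"tx":0,"ty":-3,"tz":12,"wx":0.005,"wy":-0.002,"wz":0,"fingers":90},{"tx":0,"ty":0,"tz":10,"wx":0,"wy":0,"wz":0,"fingers":90},{"tx":0,"ty":0,"tz":4,"wx":0,"wy":0,"wz":0,"fingers":90},{"tx":0,"ty":0,"tz":0,"wx":0,"wy":0,"wz":0,"fingers":90}]'; python3 -c "
from h import *
go(.4542,.29,.003,0)"
```

```text
clock: 5.5
position: [0.4548, 0.2904, 0.0061]
tool_rot: [0.708, 0.706, 0.001, 0.0]
contact_force: [-0.1, -1.0, -0.2]
opening: 0.0827
t=5.5 pos [0.4548 0.2904 0.0061] open 0.0827 F [-0.1 -1.  -0.2]
 shift now-axes mm [-0.4 -0.6  3.1]  after-turn axes [-0.4 -0.6  3.1]  turn [ 0.0014 -0.0004 -0.002 ]
```

Nudge down, close, then lift.

```bash
python3 -m jog '[{"tx":0,"ty":0,"tz":2,"wx":0,"wy":0,"wz":0,"fingers":60},{"tx":0,"ty":0,"tz":0,"wx":0,"wy":0,"wz":0,"fingers":50},{"tx":0,"ty":0,"tz":0,"wx":0,"wy":0,"wz":0,"fingers":50},{"tx":0,"ty":0,"tz":0,"wx":0,"wy":0,"wz":0,"fingers":50},{"tx":0,"ty":0,"tz":0,"wx":0,"wy":0,"wz":0,"fingers":50}]' 20; python3 -c "
from h import *
go(.4769,-.4143,.15,0)"
```

```text
clock: 6.0
position: [0.4549, 0.2906, 0.004]
tool_rot: [0.708, 0.706, 0.001, 0.0]
contact_force: [0.4, 0.7, 0.5]
opening: 0.0609
t=6.0 pos [0.4549 0.2906 0.004 ] open 0.0609 F [0.4 0.7 0.5]
 shift now-axes mm [-704.8   23.5 -146.3]  after-turn axes [-704.9   22.  -146. ]  turn [ 0.0016 -0.0004 -0.0018]
```

```bash
python3 -m jog '[{"tx":0,"ty":0,"tz":-20,"wx":0,"wy":0,"wz":0,"fingers":50},{"tx":0,"ty":0,"tz":-40,"wx":0,"wy":0,"wz":0,"fingers":50},{"tx":0,"ty":0,"tz":-45,"wx":0,"wy":0,"wz":0,"fingers":50},{"tx":0,"ty":0,"tz":-45,"wx":0,"wy":0,"wz":0,"fingers":50},{"tx":0,"ty":0,"tz":-45,"wx":0,"wy":0,"wz":0,"fingers":50},{"tx":-15,"ty":0,"tz":-30,"wx":0,"wy":0,"wz":0,"fingers":50},{"tx":-35,"ty":0,"tz":-10,"wx":0,"wy":0,"wz":0,"fingers":50},{"tx":-45,"ty":0,"tz":0,"wx":0,"wy":0,"wz":0,"fingers":50},{"tx":-45,"ty":0,"tz":0,"wx":0,"wy":0,"wz":0,"fingers":50},{"tx":-45,"ty":0,"tz":0,"wx":0,"wy":0,"wz":0,"fingers":50}]'; python3 -c "
from h import *
go(.4769,-.4143,.2,0)"
```

```text
clock: 7.0
position: [0.454, 0.1037, 0.2512]
tool_rot: [0.704, 0.71, 0.002, 0.002]
contact_force: [1.1, -0.8, 0.2]
opening: 0.0611
t=7.0 pos [0.454  0.1037 0.2512] open 0.0611 F [ 1.1 -0.8  0.2]
 shift now-axes mm [-518.2   18.3   51.2]  after-turn axes [-518.    22.9   51.2]  turn [ 0.0065 -0.0001  0.0083]
```

```bash
python3 -m jog '[{"tx":-48,"ty":2,"tz":0,"wx":0.006,"wy":0,"wz":0.008,"fingers":50},{"tx":-48,"ty":2,"tz":0,"wx":0,"wy":0,"wz":0,"fingers":50},{"tx":-48,"ty":2,"tz":0,"wx":0,"wy":0,"wz":0,"fingers":50},{"tx":-48,"ty":2,"tz":0,"wx":0,"wy":0,"wz":0,"fingers":50},{"tx":-48,"ty":2,"tz":0,"wx":0,"wy":0,"wz":0,"fingers":50},{"tx":-48,"ty":2,"tz":0,"wx":0,"wy":0,"wz":0,"fingers":50},{"tx":-48,"ty":2,"tz":0,"wx":0,"wy":0,"wz":0,"fingers":50},{"tx":-48,"ty":2,"tz":0,"wx":0,"wy":0,"wz":0,"fingers":50},{"tx":-48,"ty":2,"tz":0,"wx":0,"wy":0,"wz":0,"fingers":50},{"tx":-40,"ty":2,"tz":0,"wx":0,"wy":0,"wz":0,"fingers":50}]'; python3 -c "
from h import *
go(.4769,-.4143,.2,0)"
```

```text
clock: 8.0
position: [0.4714, -0.3878, 0.2545]
tool_rot: [0.708, 0.707, 0.002, 0.004]
contact_force: [0.3, -0.1, 0.3]
opening: 0.0606
t=8.0 pos [ 0.4714 -0.3878  0.2545] open 0.0606 F [ 0.3 -0.1  0.3]
 shift now-axes mm [-26.4   5.1  54.7]  after-turn axes [-26.5   5.5  54.5]  turn [ 0.0086  0.0026 -0.0013]
```

```bash
python3 -m jog '[{"tx":-18,"ty":4,"tz":0,"wx":0.008,"wy":0.002,"wz":0,"fingers":50},{"tx":0,"ty":0,"tz":30,"wx":0,"wy":0,"wz":0,"fingers":50},{"tx":0,"ty":0,"tz":40,"wx":0,"wy":0,"wz":0,"fingers":50},{"tx":0,"ty":0,"tz":40,"wx":0,"wy":0,"wz":0,"fingers":50},{"tx":0,"ty":0,"tz":30,"wx":0,"wy":0,"wz":0,"fingers":50},{"tx":0,"ty":0,"tz":10,"wx":0,"wy":0,"wz":0,"fingers":50},{"tx":0,"ty":0,"tz":0,"wx":0,"wy":0,"wz":0,"fingers":50},{"tx":0,"ty":0,"tz":0,"wx":0,"wy":0,"wz":0,"fingers":50}]'
python3 - <<'E'
from h import *
go(.4769,-.4143,.048,0)
p=snapshot("side"); im=p["pixels"][150:270,290:450,::-1]; cv2.imwrite("pics/side3.png",cv2.resize(im,None,fx=4,fy=4,interpolation=2))
for n in ("dish_mid","turntable_top"):
        for d in mark_of(n,p)[:2]: print(n,np.round(d["at"],3),round(d["conf"],2),proj(p,d["at"]))
E
```

```text
clock: 8.8
position: [0.4748, -0.4161, 0.1022]
tool_rot: [0.711, 0.704, -0.001, 0.004]
contact_force: [-0.7, -1.2, -0.1]
opening: 0.061
t=8.8 pos [ 0.4748 -0.4161  0.1022] open 0.061 F [-0.7 -1.2 -0.1]
 shift now-axes mm [ 2.2  1.9 54.1]  after-turn axes [ 1.8  2.1 54.2]  turn [ 0.0037  0.0065 -0.0097]
```

View pics/side3.png

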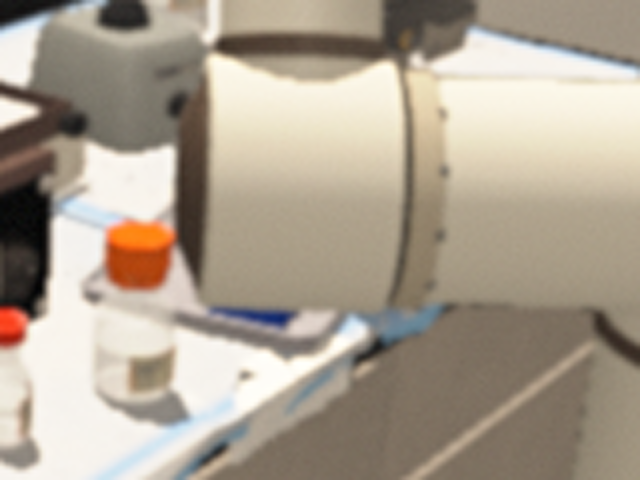

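The arm's shoulder blocks the side view of the turntable, so nothing useful shows there. I'll place by coordinates.

```bash
python3 -m jog '[{"tx":2,"ty":2,"tz":20,"wx":0.004,"wy":0.006,"wz":-0.01,"fingers":50},{"tx":0,"ty":0,"tz":15,"wx":0,"wy":0,"wz":0,"fingers":50},{"tx":0,"ty":0,"tz":5,"wx":0,"wy":0,"wz":0,"fingers":50},{"tx":0,"ty":0,"tz":0,"wx":0,"wy":0,"wz":0,"fingers":50},{"tx":0,"ty":0,"tz":0,"wx":0,"wy":0,"wz":0,"fingers":50}]'; python3 -c "
from h import *
go(.4769,-.4143,.047,0)"
```

```text
clock: 9.45
position: [0.4786, -0.4157, 0.0616]
tool_rot: [0.707, 0.708, -0.001, 0.003]
contact_force: [-0.2, -0.4, -0.5]
opening: 0.0606
t=9.4 pos [ 0.4786 -0.4157  0.0616] open 0.0606 F [-0.2 -0.4 -0.5]
 shift now-axes mm [ 1.5 -1.8 14.6]  after-turn axes [ 1.4 -1.7 14.6]  turn [0.0028 0.0044 0.0015]
```

```bash
python3 -m jog '[{"tx":1.5,"ty":-1.7,"tz":5,"wx":0.003,"wy":0.004,"wz":0,"fingers":50},{"tx":0,"ty":0,"tz":4,"wx":0,"wy":0,"wz":0,"fingers":50},{"tx":0,"ty":0,"tz":3,"wx":0,"wy":0,"wz":0,"fingers":50},{"tx":0,"ty":0,"tz":1,"wx":0,"wy":0,"wz":0,"fingers":50},{"tx":0,"ty":0,"tz":0,"wx":0,"wy":0,"wz":0,"fingers":50}]'; python3 -c "
from h import *
go(.4769,-.4143,.046,0)"
```

```text
clock: 9.95
position: [0.4771, -0.4146, 0.0483]
tool_rot: [0.707, 0.708, -0.0, 0.001]
contact_force: [0.1, -0.0, 0.4]
opening: 0.0609
t=9.9 pos [ 0.4771 -0.4146  0.0483] open 0.0609 F [ 0.1 -0.   0.4]
 shift now-axes mm [ 0.3 -0.2  2.3]  after-turn axes [ 0.3 -0.2  2.3]  turn [0.0004 0.0012 0.0014]
```

```bash
python3 -m jog '[{"tx":0,"ty":0,"tz":2,"wx":0,"wy":0,"wz":0,"fingers":50},{"tx":0,"ty":0,"tz":0.5,"wx":0,"wy":0,"wz":0,"fingers":50},{"tx":0,"ty":0,"tz":0,"wx":0,"wy":0,"wz":0,"fingers":75},{"tx":0,"ty":0,"tz":0,"wx":0,"wy":0,"wz":0,"fingers":80},{"tx":0,"ty":0,"tz":0,"wx":0,"wy":0,"wz":0,"fingers":80},{"tx":0,"ty":0,"tz":-10,"wx":0,"wy":0,"wz":0,"fingers":80},{"tx":0,"ty":0,"tz":-40,"wx":0,"wy":0,"wz":0,"fingers":80},{"tx":0,"ty":0,"tz":-45,"wx":0,"wy":0,"wz":0,"fingers":80},{"tx":0,"ty":0,"tz":-45,"wx":0,"wy":0,"wz":0,"fingers":80},{"tx":10,"ty":0,"tz":-40,"wx":0,"wy":0,"wz":0,"fingers":80}]'
python3 -m jog '[{"tx":40,"ty":0,"tz":-20,"wx":0,"wy":0,"wz":0,"fingers":80},{"tx":48,"ty":-2,"tz":0,"wx":0,"wy":0,"wz":0,"fingers":80},{"tx":48,"ty":-2,"tz":0,"wx":0,"wy":0,"wz":0,"fingers":80},{"tx":48,"ty":-2,"tz":0,"wx":0,"wy":0,"wz":0,"fingers":80},{"tx":48,"ty":-2,"tz":0,"wx":0,"wy":0,"wz":0,"fingers":80},{"tx":48,"ty":-2,"tz":0,"wx":0,"wy":0,"wz":0,"fingers":80},{"tx":48,"ty":-2,"tz":0,"wx":0,"wy":0,"wz":0,"fingers":80},{"tx":48,"ty":-2,"tz":0,"wx":0,"wy":0,"wz":0,"fingers":80},{"tx":48,"ty":-2,"tz":0,"wx":0,"wy":0,"wz":0,"fingers":80},{"tx":48,"ty":-2,"tz":0,"wx":0,"wy":0,"wz":0,"fingers":80}]'
python3 - <<'E'
from h import *
go(.4445,.4255,.15,0)
for c in ("side","top"):
    p=snapshot(c); save(p,c+"4.png")
    for n in ("dish_mid","turntable_top"):
        for d in mark_of(n,p)[:2]: print(c,n,np.round(d["at"],3),round(d["conf"],2),proj(p,d["at"]))
    w=cloud(p)
    m=(np.hypot(w[...,0]-.477,w[...,1]+.414)<.07)&(w[...,2]>.05)&(w[...,2]<.065); q=w[m]
    if len(q)>5: print(len(q),q.mean(0),cv2.minAreaRect((q[:,:2]*1000).astype(np.float32)))
    im=p["pixels"][150:270,300:460,::-1]; cv2.imwrite("pics/%s4.png"%c,cv2.resize(im,None,fx=4,fy=4,interpolation=2))
E
```

```text
clock: 10.95
position: [0.4742, -0.4019, 0.2271]
tool_rot: [0.707, 0.707, 0.0, -0.006]
contact_force: [0.3, -0.2, 0.8]
opening: 0.0731
clock: 11.95
position: [0.4597, 0.0784, 0.266]
tool_rot: [0.711, 0.703, 0.003, 0.012]
contact_force: [-0.1, 0.7, 0.3]
opening: 0.0736
t=11.9 pos [0.4597 0.0784 0.266 ] open 0.0736 F [-0.1  0.7  0.3]
 shift now-axes mm [348.2 -21.2 111.5]  after-turn axes [347.1 -15.2 116. ]  turn [ 0.021   0.0118 -0.0103]
side dish_mid [ 0.474 -0.415  0.055] 0.61 [374, 196]
side turntable_top [ 0.48  -0.417  0.046] 0.55 [373, 197]
148 [ 0.47490249 -0.40765717  0.05715985] ((476.05657958984375, -412.43804931640625), (69.42610168457031, 67.44981384277344), 63.872867584228516)
top dish_mid [ 0.476 -0.415  0.051] 0.81 [391, 247]
top turntable_top [ 0.478 -0.417  0.037] 0.49 [391, 249]
228 [ 0.47197347 -0.41495737  0.05627278] ((473.8887939453125, -414.7664794921875), (67.44452667236328, 66.88866424560547), 45.11653137207031)
```

View pics/side4.png

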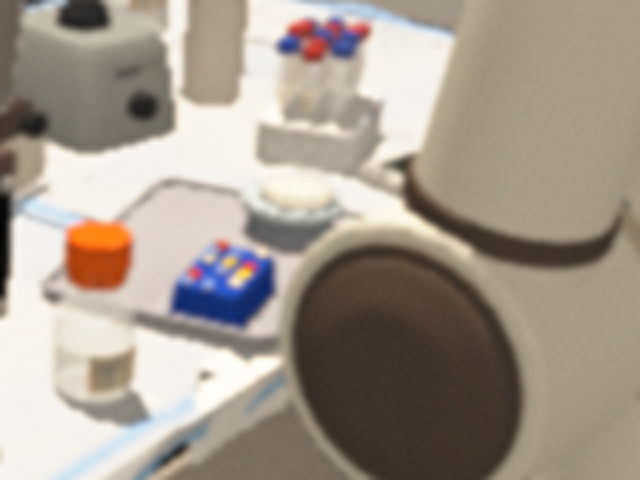

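The dish at (297,190) in the crop sits centred on the turntable. The depth rectangles for dish and disc agree within about 3 mm. Next is the dropper.

```bash
python3 -m jog '[{"tx":40,"ty":-2,"tz":0,"wx":0.02,"wy":0.012,"wz":-0.01,"fingers":80},{"tx":48,"ty":-2,"tz":0,"wx":0,"wy":0,"wz":0,"fingers":80},{"tx":48,"ty":-2,"tz":0,"wx":0,"wy":0,"wz":0,"fingers":80},{"tx":48,"ty":-2,"tz":0,"wx":0,"wy":0,"wz":0,"fingers":80},{"tx":48,"ty":-2,"tz":0,"wx":0,"wy":0,"wz":0,"fingers":80},{"tx":45,"ty":-2,"tz":0,"wx":0,"wy":0,"wz":0,"fingers":80},{"tx":30,"ty":-2,"tz":20,"wx":0,"wy":0,"wz":0,"fingers":80},{"tx":10,"ty":0,"tz":30,"wx":0,"wy":0,"wz":0,"fingers":80},{"tx":0,"ty":0,"tz":30,"wx":0,"wy":0,"wz":0,"fingers":80},{"tx":0,"ty":0,"tz":0,"wx":0,"wy":0,"wz":0,"fingers":80}]'; python3 -c "
from h import *
go(.4445,.4255,.018,0)"
```

```text
clock: 13.25
position: [0.4638, 0.387, 0.1837]
tool_rot: [0.72, 0.694, 0.001, 0.002]
contact_force: [-1.1, 0.1, 0.4]
opening: 0.0735
t=13.2 pos [0.4638 0.387  0.1837] open 0.0735 F [-1.1  0.1  0.4]
 shift now-axes mm [ 38.  -21.5 165.5]  after-turn axes [ 38.5 -19.3 165.7]  turn [ 0.0048  0.0013 -0.0374]
```

```bash
python3 -m jog '[{"tx":20,"ty":-11,"tz":15,"wx":0.005,"wy":0.001,"wz":-0.037,"fingers":80},{"tx":17,"ty":-8,"tz":25,"wx":0,"wy":0,"wz":0,"fingers":80},{"tx":0,"ty":0,"tz":10,"wx":0,"wy":0,"wz":0,"fingers":80},{"tx":0,"ty":0,"tz":0,"wx":0,"wy":0,"wz":0,"fingers":80},{"tx":0,"ty":0,"tz":0,"wx":0,"wy":0,"wz":0,"fingers":80}]'; python3 -c "
from h import *
go(.4445,.4255,.018,0)
p=snapshot('side')
for d in mark_of('dropper_mid',p)[:2]: print(np.round(d['at'],3),round(d['conf'],2),proj(p,d['at']))
w=cloud(p); m=(np.hypot(w[...,0]-.4445,w[...,1]-.4255)<.03)&(w[...,2]>.01)&(w[...,2]<.045); q=w[m]; print(len(q),np.nanmin(q,0),np.nanmax(q,0),q.mean(0))
"
```

```text
clock: 13.75
position: [0.4544, 0.4195, 0.1393]
tool_rot: [0.711, 0.703, 0.003, 0.002]
contact_force: [0.5, 0.3, 0.5]
opening: 0.0736
t=13.8 pos [0.4544 0.4195 0.1393] open 0.0736 F [0.5 0.3 0.5]
 shift now-axes mm [  5.6 -10.8 121.2]  after-turn axes [  6.   -9.9 121.3]  turn [ 0.0067 -0.0019 -0.0114]
[0.444 0.423 0.038] 0.48 [188, 307]
166 [0.428534   0.41454663 0.01006758] [0.45460226 0.44049438 0.044568  ] [0.4374831  0.43081725 0.02719332]
```

```bash
python3 -m jog '[{"tx":6,"ty":-10,"tz":5,"wx":0.007,"wy":-0.002,"wz":-0.011,"fingers":80},{"tx":0,"ty":0,"tz":20,"wx":0,"wy":0,"wz":0,"fingers":80},{"tx":0,"ty":0,"tz":20,"wx":0,"wy":0,"wz":0,"fingers":80},{"tx":0,"ty":0,"tz":0,"wx":0,"wy":0,"wz":0,"fingers":80}]'; python3 -c "
from h import *
go(.4435,.4255,.018,0)"
```

```text
clock: 14.25
position: [0.4456, 0.4275, 0.0974]
tool_rot: [0.707, 0.707, 0.003, 0.0]
contact_force: [0.3, -0.2, -0.3]
opening: 0.0735
t=14.2 pos [0.4456 0.4275 0.0974] open 0.0735 F [ 0.3 -0.2 -0.3]
 shift now-axes mm [-2.4 -2.4 79.4]  after-turn axes [-2.  -2.1 79.4]  turn [ 0.0049 -0.0044 -0.    ]
```

```bash
python3 -m jog '[{"tx":-2,"ty":-2,"tz":15,"wx":0.005,"wy":-0.004,"wz":0,"fingers":80},{"tx":0,"ty":0,"tz":25,"wx":0,"wy":0,"wz":0,"fingers":80},{"tx":0,"ty":0,"tz":20,"wx":0,"wy":0,"wz":0,"fingers":80},{"tx":0,"ty":0,"tz":10,"wx":0,"wy":0,"wz":0,"fingers":80},{"tx":0,"ty":0,"tz":3,"wx":0,"wy":0,"wz":0,"fingers":80},{"tx":0,"ty":0,"tz":0,"wx":0,"wy":0,"wz":0,"fingers":80}]'; python3 -c "
from h import *
go(.4435,.4255,.018,0)"
```

```text
clock: 14.85
position: [0.4447, 0.4276, 0.0249]
tool_rot: [0.707, 0.708, 0.002, 0.0]
contact_force: [0.0, -0.4, 0.7]
opening: 0.0736
t=14.8 pos [0.4447 0.4276 0.0249] open 0.0736 F [ 0.  -0.4  0.7]
 shift now-axes mm [-2.1 -1.2  6.9]  after-turn axes [-2.1 -1.2  6.9]  turn [ 0.0038 -0.0032  0.0015]
```

```bash
python3 -m jog '[{"tx":-2,"ty":-1,"tz":5,"wx":0.004,"wy":-0.003,"wz":0,"fingers":80},{"tx":0,"ty":0,"tz":2,"wx":0,"wy":0,"wz":0,"fingers":60},{"tx":0,"ty":0,"tz":0,"wx":0,"wy":0,"wz":0,"fingers":40},{"tx":0,"ty":0,"tz":0,"wx":0,"wy":0,"wz":0,"fingers":15},{"tx":0,"ty":0,"tz":0,"wx":0,"wy":0,"wz":0,"fingers":15},{"tx":0,"ty":0,"tz":0,"wx":0,"wy":0,"wz":0,"fingers":15},{"tx":0,"ty":0,"tz":0,"wx":0,"wy":0,"wz":0,"fingers":15},{"tx":0,"ty":0,"tz":0,"wx":0,"wy":0,"wz":0,"fingers":15},{"tx":0,"ty":0,"tz":0,"wx":0,"wy":0,"wz":0,"fingers":15},{"tx":0,"ty":0,"tz":0,"wx":0,"wy":0,"wz":0,"fingers":15}]' 20; python3 -c "
from h import *
go(.4575,-.3315,.25,0)"
```

```text
clock: 15.85
position: [0.446, 0.427, 0.0212]
tool_rot: [0.707, 0.708, 0.003, 0.001]
contact_force: [-0.5, -0.2, 0.2]
opening: 0.026
t=15.8 pos [0.446  0.427  0.0212] open 0.026 F [-0.5 -0.2  0.2]
 shift now-axes mm [-757.7   11.4 -231.3]  after-turn axes [-758.5   11.5 -228.8]  turn [ 0.0047 -0.0033  0.0016]
```

```bash
python3 -m jog '[{"tx":0,"ty":0,"tz":-20,"wx":0,"wy":0,"wz":0,"fingers":15},{"tx":0,"ty":0,"tz":-40,"wx":0,"wy":0,"wz":0,"fingers":15},{"tx":0,"ty":0,"tz":-45,"wx":0,"wy":0,"wz":0,"fingers":15},{"tx":0,"ty":0,"tz":-45,"wx":0,"wy":0,"wz":0,"fingers":15},{"tx":0,"ty":0,"tz":-45,"wx":0,"wy":0,"wz":0,"fingers":15},{"tx":-15,"ty":0,"tz":-25,"wx":0,"wy":0,"wz":0,"fingers":15},{"tx":-35,"ty":0,"tz":-5,"wx":0,"wy":0,"wz":0,"fingers":15},{"tx":-45,"ty":0,"tz":0,"wx":0,"wy":0,"wz":0,"fingers":15},{"tx":-48,"ty":0,"tz":0,"wx":0,"wy":0,"wz":0,"fingers":15},{"tx":-48,"ty":0,"tz":0,"wx":0,"wy":0,"wz":0,"fingers":15}]'
python3 -m jog '[{"tx":-48,"ty":0,"tz":0,"wx":0,"wy":0,"wz":0,"fingers":15},{"tx":-48,"ty":0,"tz":0,"wx":0,"wy":0,"wz":0,"fingers":15},{"tx":-48,"ty":0,"tz":0,"wx":0,"wy":0,"wz":0,"fingers":15},{"tx":-48,"ty":0,"tz":0,"wx":0,"wy":0,"wz":0,"fingers":15},{"tx":-48,"ty":0,"tz":0,"wx":0,"wy":0,"wz":0,"fingers":15},{"tx":-48,"ty":0,"tz":0,"wx":0,"wy":0,"wz":0,"fingers":15},{"tx":-48,"ty":0,"tz":0,"wx":0,"wy":0,"wz":0,"fingers":15}]'; python3 -c "
from h import *
go(.4575,-.3315,.25,0)"
```

```text
clock: 16.85
position: [0.444, 0.2332, 0.2541]
tool_rot: [0.703, 0.711, 0.002, 0.001]
contact_force: [1.3, -0.1, -0.1]
opening: 0.0254
clock: 17.55
position: [0.4449, -0.1154, 0.2544]
tool_rot: [0.702, 0.712, 0.004, 0.003]
contact_force: [0.3, -0.9, -0.7]
opening: 0.026
t=17.6 pos [ 0.4449 -0.1154  0.2544] open 0.026 F [ 0.3 -0.9 -0.7]
 shift now-axes mm [-216.3    9.7    4.3]  after-turn axes [-216.1   12.6    4.4]  turn [ 0.0095 -0.0009  0.013 ]
```

```bash
python3 -m jog '[{"tx":-45,"ty":3,"tz":0,"wx":0.009,"wy":-0.001,"wz":0.013,"fingers":15},{"tx":-45,"ty":3,"tz":0,"wx":0,"wy":0,"wz":0,"fingers":15},{"tx":-45,"ty":3,"tz":0,"wx":0,"wy":0,"wz":0,"fingers":15},{"tx":-40,"ty":3,"tz":10,"wx":0,"wy":0,"wz":0,"fingers":15},{"tx":-20,"ty":0,"tz":25,"wx":0,"wy":0,"wz":0,"fingers":15},{"tx":-8,"ty":0,"tz":35,"wx":0,"wy":0,"wz":0,"fingers":15},{"tx":0,"ty":0,"tz":30,"wx":0,"wy":0,"wz":0,"fingers":15},{"tx":0,"ty":0,"tz":10,"wx":0,"wy":0,"wz":0,"fingers":15},{"tx":0,"ty":0,"tz":0,"wx":0,"wy":0,"wz":0,"fingers":15},{"tx":0,"ty":0,"tz":0,"wx":0,"wy":0,"wz":0,"fingers":15}]'; python3 -c "
from h import *
go(.4575,-.3315,.033,0)"
```

```text
clock: 18.55
position: [0.4552, -0.3357, 0.1431]
tool_rot: [0.711, 0.703, -0.0, 0.003]
contact_force: [-0.6, 0.2, -0.1]
opening: 0.0258
t=18.6 pos [ 0.4552 -0.3357  0.1431] open 0.0258 F [-0.6  0.2 -0.1]
 shift now-axes mm [  4.7   1.8 110. ]  after-turn axes [  4.2   2.3 110.1]  turn [ 0.0043  0.0049 -0.0111]
```

```bash
python3 -m jog '[{"tx":4,"ty":2,"tz":20,"wx":0.004,"wy":0.005,"wz":-0.011,"fingers":15},{"tx":0,"ty":0,"tz":30,"wx":0,"wy":0,"wz":0,"fingers":15},{"tx":0,"ty":0,"tz":25,"wx":0,"wy":0,"wz":0,"fingers":15},{"tx":0,"ty":0,"tz":8,"wx":0,"wy":0,"wz":0,"fingers":15},{"tx":0,"ty":0,"tz":0,"wx":0,"wy":0,"wz":0,"fingers":15},{"tx":0,"ty":0,"tz":0,"wx":0,"wy":0,"wz":0,"fingers":15}]'; python3 -c "
from h import *
go(.4575,-.331,.033,0)"
```

```text
clock: 19.15
position: [0.4649, -0.3369, 0.0709]
tool_rot: [0.706, 0.708, -0.0, 0.011]
contact_force: [0.6, 0.3, -0.9]
opening: 0.0259
t=19.1 pos [ 0.4649 -0.3369  0.0709] open 0.0259 F [ 0.6  0.3 -0.9]
 shift now-axes mm [ 6.5 -7.9 37.7]  after-turn axes [ 5.9 -7.4 37.9]  turn [0.0147 0.0157 0.0037]
```

```bash
python3 -m jog '[{"tx":6,"ty":-7.5,"tz":8,"wx":0.015,"wy":0.016,"wz":0.004,"fingers":15},{"tx":0,"ty":0,"tz":6,"wx":0,"wy":0,"wz":0,"fingers":15},{"tx":0,"ty":0,"tz":4,"wx":0,"wy":0,"wz":0,"fingers":15},{"tx":0,"ty":0,"tz":0,"wx":0,"wy":0,"wz":0,"fingers":15},{"tx":0,"ty":0,"tz":0,"wx":0,"wy":0,"wz":0,"fingers":15}]'; python3 -c "
from h import *
go(.4575,-.331,.032,0)"
```

```text
clock: 19.65
position: [0.4588, -0.3326, 0.0554]
tool_rot: [0.707, 0.707, -0.0, 0.002]
contact_force: [0.3, -0.6, -0.4]
opening: 0.0258
t=19.6 pos [ 0.4588 -0.3326  0.0554] open 0.0258 F [ 0.3 -0.6 -0.4]
 shift now-axes mm [ 1.7 -1.3 23.4]  after-turn axes [ 1.6 -1.3 23.4]  turn [ 0.0028  0.0033 -0.0005]
```

```bash
python3 -m jog '[{"tx":1.6,"ty":-1.3,"tz":8,"wx":0.003,"wy":0.003,"wz":0,"fingers":15},{"tx":0,"ty":0,"tz":6,"wx":0,"wy":0,"wz":0,"fingers":15},{"tx":0,"ty":0,"tz":4,"wx":0,"wy":0,"wz":0,"fingers":15},{"tx":0,"ty":0,"tz":2,"wx":0,"wy":0,"wz":0,"fingers":15},{"tx":0,"ty":0,"tz":0,"wx":0,"wy":0,"wz":0,"fingers":15},{"tx":0,"ty":0,"tz":0,"wx":0,"wy":0,"wz":0,"fingers":15}]'; python3 -c "
from h import *
go(.4575,-.331,.031,0)"
```

```text
clock: 20.25
position: [0.4572, -0.3308, 0.0332]
tool_rot: [0.707, 0.707, -0.0, -0.0]
contact_force: [-0.2, 0.0, -0.7]
opening: 0.0257
t=20.2 pos [ 0.4572 -0.3308  0.0332] open 0.0257 F [-0.2  0.  -0.7]
 shift now-axes mm [-0.2  0.3  2.2]  after-turn axes [-0.2  0.3  2.2]  turn [-0.0009 -0.0005 -0.0006]
```

```bash
python3 -m jog '[{"tx":0,"ty":0,"tz":2,"wx":0,"wy":0,"wz":0,"fingers":15},{"tx":0,"ty":0,"tz":0.5,"wx":0,"wy":0,"wz":0,"fingers":15},{"tx":0,"ty":0,"tz":0,"wx":0,"wy":0,"wz":0,"fingers":40},{"tx":0,"ty":0,"tz":0,"wx":0,"wy":0,"wz":0,"fingers":60},{"tx":0,"ty":0,"tz":0,"wx":0,"wy":0,"wz":0,"fingers":60},{"tx":0,"ty":0,"tz":-10,"wx":0,"wy":0,"wz":0,"fingers":60},{"tx":0,"ty":0,"tz":-40,"wx":0,"wy":0,"wz":0,"fingers":60},{"tx":0,"ty":0,"tz":-45,"wx":0,"wy":0,"wz":0,"fingers":60},{"tx":0,"ty":0,"tz":-45,"wx":0,"wy":0,"wz":0,"fingers":80},{"tx":20,"ty":0,"tz":-40,"wx":0,"wy":0,"wz":0,"fingers":80}]'
python3 -m jog '[{"tx":40,"ty":0,"tz":-30,"wx":0,"wy":0,"wz":0,"fingers":80},{"tx":48,"ty":0,"tz":0,"wx":0,"wy":0,"wz":0,"fingers":80},{"tx":48,"ty":0,"tz":0,"wx":0,"wy":0,"wz":0,"fingers":80},{"tx":48,"ty":0,"tz":0,"wx":0,"wy":0,"wz":0,"fingers":80},{"tx":48,"ty":0,"tz":0,"wx":0,"wy":0,"wz":0,"fingers":80},{"tx":48,"ty":0,"tz":0,"wx":0,"wy":0,"wz":0,"fingers":80},{"tx":48,"ty":0,"tz":0,"wx":0,"wy":0,"wz":0,"fingers":80},{"tx":48,"ty":0,"tz":0,"wx":0,"wy":0,"wz":0,"fingers":80},{"tx":48,"ty":0,"tz":0,"wx":0,"wy":0,"wz":0,"fingers":80},{"tx":40,"ty":0,"tz":0,"wx":0,"wy":0,"wz":0,"fingers":80}]'
python3 -m jog '[{"tx":0,"ty":0,"tz":0,"wx":0,"wy":0,"wz":0.14,"fingers":80},{"tx":0,"ty":0,"tz":0,"wx":0,"wy":0,"wz":0.14,"fingers":80},{"tx":0,"ty":0,"tz":0,"wx":0,"wy":0,"wz":0.14,"fingers":80},{"tx":0,"ty":0,"tz":0,"wx":0,"wy":0,"wz":0.14,"fingers":80},{"tx":0,"ty":0,"tz":0,"wx":0,"wy":0,"wz":0.14,"fingers":80},{"tx":0,"ty":0,"tz":0,"wx":0,"wy":0,"wz":0.14,"fingers":80},{"tx":0,"ty":0,"tz":0,"wx":0,"wy":0,"wz":0.14,"fingers":80},{"tx":0,"ty":0,"tz":0,"wx":0,"wy":0,"wz":0.14,"fingers":80},{"tx":0,"ty":0,"tz":0,"wx":0,"wy":0,"wz":0.14,"fingers":80}]'
python3 - <<'E'
from h import *
go(.474,.172,.2,-1.34)
for c in ("side","top"):
    p=snapshot(c); save(p,c+"5.png")
    for n in ("dish_mid","dropper_mid","white_bottle_mid"):
        for d in mark_of(n,p)[:2]: print(c,n,np.round(d["at"],3),round(d["conf"],2),proj(p,d["at"]))
    w=cloud(p)
    for n,x,y,zl,zh,r in (("white",.474,.172,.02,.07,.035),("drop",.457,-.331,.02,.055,.035)):
        m=(np.hypot(w[...,0]-x,w[...,1]-y)<r)&(w[...,2]>zl)&(w[...,2]<zh); q=w[m]
        if len(q)>5: print(c,n,len(q),q.min(0),q.max(0))
E
```

```text
clock: 21.25
position: [0.4544, -0.3092, 0.2134]
tool_rot: [0.708, 0.706, -0.0, -0.006]
contact_force: [-0.1, -0.6, 0.6]
opening: 0.0692
clock: 22.25
position: [0.4601, 0.165, 0.2628]
tool_rot: [0.711, 0.703, 0.005, 0.01]
contact_force: [0.7, -0.0, 0.7]
opening: 0.0733
clock: 23.15
position: [0.458, 0.1724, 0.2707]
tool_rot: [0.991, 0.13, 0.014, 0.004]
contact_force: [-0.1, 0.3, 0.3]
opening: 0.0737
t=23.1 pos [0.458  0.1724 0.2707] open 0.0737 F [-0.1  0.3  0.3]
 shift now-axes mm [13.4  3.7 71.1]  after-turn axes [15.5  4.  70.7]  turn [ 0.0112 -0.0278  0.0301]
side dish_mid [ 0.474 -0.417  0.049] 0.67 [375, 197]
side dropper_mid [ 0.458 -0.332  0.047] 0.43 [365, 206]
side white_bottle_mid [0.476 0.175 0.06 ] 0.56 [255, 255]
side white 312 [0.44832418 0.15487172 0.02008187] [0.4907803  0.20032471 0.06998732]
side drop 62 [ 0.44335249 -0.36082043  0.02021396] [ 0.47157468 -0.31390825  0.05318599]
top dish_mid [ 0.478 -0.416  0.05 ] 0.52 [391, 247]
top dropper_mid [ 0.458 -0.333  0.047] 0.39 [368, 249]
top white_bottle_mid [0.475 0.17  0.051] 0.56 [230, 227]
top white_bottle_mid [ 0.455 -0.334  0.049] 0.18 [368, 250]
top white 96 [0.44180671 0.14789282 0.02224746] [0.48483798 0.19254336 0.06973016]
top drop 51 [ 0.43500873 -0.36447977  0.02030854] [ 0.46488909 -0.31823242  0.05363606]
```

View pics/side5.png

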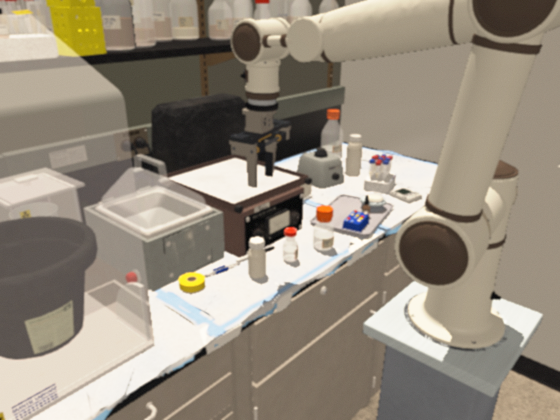

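The side view shows the white bottle free at (257,258), the dropper standing between rack and turntable at (365,206), and the dish in place. The dropper reads (0.458,-0.332), as planned. Next is the white bottle.

```bash
python3 -m jog '[{"tx":14,"ty":4,"tz":20,"wx":0.011,"wy":-0.028,"wz":0.03,"fingers":85},{"tx":0,"ty":0,"tz":40,"wx":0,"wy":0,"wz":0,"fingers":85},{"tx":0,"ty":0,"tz":40,"wx":0,"wy":0,"wz":0,"fingers":85},{"tx":0,"ty":0,"tz":10,"wx":0,"wy":0,"wz":0,"fingers":85},{"tx":0,"ty":0,"tz":0,"wx":0,"wy":0,"wz":0,"fingers":85},{"tx":0,"ty":0,"tz":0,"wx":0,"wy":0,"wz":0,"fingers":85}]'; python3 -c "
from h import *
go(.474,.173,.036,-1.34)"
```

```text
clock: 24.15
position: [0.476, 0.1725, 0.161]
tool_rot: [0.993, 0.121, 0.002, 0.0]
contact_force: [0.2, 0.0, 0.2]
opening: 0.0783
t=24.1 pos [0.476  0.1725 0.161 ] open 0.0783 F [0.2 0.  0.2]
 shift now-axes mm [ -2.4  -1.1 125. ]  after-turn axes [ -1.9  -1.  125. ]  turn [ 0.0007 -0.0042  0.012 ]
```

```bash
python3 -m jog '[{"tx":-2,"ty":-1,"tz":20,"wx":0.001,"wy":-0.004,"wz":0.012,"fingers":85},{"tx":0,"ty":0,"tz":30,"wx":0,"wy":0,"wz":0,"fingers":85},{"tx":0,"ty":0,"tz":30,"wx":0,"wy":0,"wz":0,"fingers":85},{"tx":0,"ty":0,"tz":25,"wx":0,"wy":0,"wz":0,"fingers":85},{"tx":0,"ty":0,"tz":10,"wx":0,"wy":0,"wz":0,"fingers":85},{"tx":0,"ty":0,"tz":0,"wx":0,"wy":0,"wz":0,"fingers":85}]'; python3 -c "
from h import *
go(.474,.173,.036,-1.34)"
```

```text
clock: 24.75
position: [0.4869, 0.1749, 0.0577]
tool_rot: [0.993, 0.116, 0.013, -0.0]
contact_force: [-0.0, -0.6, 0.7]
opening: 0.0781
t=24.8 pos [0.4869 0.1749 0.0577] open 0.0781 F [-0.  -0.6  0.7]
 shift now-axes mm [-13.5  -1.2  21.3]  after-turn axes [-13.   -1.1  21.7]  turn [ 0.0028 -0.0267  0.0017]
```

```bash
python3 -m jog '[{"tx":-7,"ty":-1,"tz":5,"wx":0.003,"wy":-0.027,"wz":0.002,"fingers":85},{"tx":-6,"ty":0,"tz":5,"wx":0,"wy":0,"wz":0,"fingers":85},{"tx":0,"ty":0,"tz":5,"wx":0,"wy":0,"wz":0,"fingers":85},{"tx":0,"ty":0,"tz":0,"wx":0,"wy":0,"wz":0,"fingers":85},{"tx":0,"ty":0,"tz":0,"wx":0,"wy":0,"wz":0,"fingers":85}]'; python3 -c "
from h import *
go(.474,.173,.036,-1.34)"
```

```text
clock: 25.25
position: [0.4775, 0.1733, 0.0471]
tool_rot: [0.993, 0.115, 0.004, -0.0]
contact_force: [0.3, -0.0, 0.5]
opening: 0.0781
t=25.2 pos [0.4775 0.1733 0.0471] open 0.0781 F [ 0.3 -0.   0.5]
 shift now-axes mm [-3.6 -0.5 11.1]  after-turn axes [-3.5 -0.5 11.1]  turn [ 0.0007 -0.007   0.    ]
```

```bash
python3 -m jog '[{"tx":-3.5,"ty":-0.5,"tz":5,"wx":0,"wy":-0.007,"wz":0,"fingers":85},{"tx":0,"ty":0,"tz":5,"wx":0,"wy":0,"wz":0,"fingers":85},{"tx":0,"ty":0,"tz":1,"wx":0,"wy":0,"wz":0,"fingers":60},{"tx":0,"ty":0,"tz":0,"wx":0,"wy":0,"wz":0,"fingers":40},{"tx":0,"ty":0,"tz":0,"wx":0,"wy":0,"wz":0,"fingers":35},{"tx":0,"ty":0,"tz":0,"wx":0,"wy":0,"wz":0,"fingers":35},{"tx":0,"ty":0,"tz":0,"wx":0,"wy":0,"wz":0,"fingers":35},{"tx":0,"ty":0,"tz":0,"wx":0,"wy":0,"wz":0,"fingers":35}]' 30; python3 -c "
from h import *
go(.5325,-.314,.28,-1.34)"
```

```text
clock: 26.05
position: [0.474, 0.173, 0.0353]
tool_rot: [0.993, 0.115, -0.0, 0.0]
contact_force: [0.1, -0.7, -0.9]
opening: 0.0464
t=26.1 pos [0.474  0.173  0.0353] open 0.0464 F [ 0.1 -0.7 -0.9]
 shift now-axes mm [ -54.5  487.7 -244.3]  after-turn axes [ -54.4  487.5 -244.7]  turn [0.0009 0.0003 0.0001]
```

```bash
python3 -m jog '[{"tx":0,"ty":0,"tz":-15,"wx":0,"wy":0,"wz":0,"fingers":35},{"tx":0,"ty":0,"tz":-35,"wx":0,"wy":0,"wz":0,"fingers":35},{"tx":0,"ty":0,"tz":-45,"wx":0,"wy":0,"wz":0,"fingers":35},{"tx":0,"ty":0,"tz":-45,"wx":0,"wy":0,"wz":0,"fingers":35},{"tx":0,"ty":0,"tz":-45,"wx":0,"wy":0,"wz":0,"fingers":35},{"tx":0,"ty":0,"tz":-40,"wx":0,"wy":0,"wz":0,"fingers":35},{"tx":-4,"ty":15,"tz":-20,"wx":0,"wy":0,"wz":0,"fingers":35},{"tx":-5,"ty":30,"tz":0,"wx":0,"wy":0,"wz":0,"fingers":35},{"tx":-5,"ty":42,"tz":0,"wx":0,"wy":0,"wz":0,"fingers":35},{"tx":-5,"ty":45,"tz":0,"wx":0,"wy":0,"wz":0,"fingers":35}]'
python3 -m jog '[{"tx":-5,"ty":45,"tz":0,"wx":0,"wy":0,"wz":0,"fingers":35},{"tx":-5,"ty":45,"tz":0,"wx":0,"wy":0,"wz":0,"fingers":35},{"tx":-5,"ty":45,"tz":0,"wx":0,"wy":0,"wz":0,"fingers":35},{"tx":-5,"ty":45,"tz":0,"wx":0,"wy":0,"wz":0,"fingers":35},{"tx":-5,"ty":45,"tz":0,"wx":0,"wy":0,"wz":0,"fingers":35},{"tx":-5,"ty":45,"tz":0,"wx":0,"wy":0,"wz":0,"fingers":35},{"tx":-5,"ty":40,"tz":0,"wx":0,"wy":0,"wz":0,"fingers":35},{"tx":0,"ty":20,"tz":0,"wx":0,"wy":0,"wz":0,"fingers":35},{"tx":0,"ty":0,"tz":0,"wx":0,"wy":0,"wz":0,"fingers":35},{"tx":0,"ty":0,"tz":0,"wx":0,"wy":0,"wz":0,"fingers":35}]'; python3 -c "
from h import *
go(.5325,-.314,.05,-1.34)"
```

```text
clock: 27.05
position: [0.4835, 0.0409, 0.2895]
tool_rot: [0.993, 0.12, -0.002, 0.0]
contact_force: [0.8, 0.5, -1.6]
opening: 0.0463
clock: 28.05
position: [0.5254, -0.3057, 0.2863]
tool_rot: [0.993, 0.117, -0.002, -0.002]
contact_force: [0.1, 0.9, -1.8]
opening: 0.0463
t=28.1 pos [ 0.5254 -0.3057  0.2863] open 0.0463 F [ 0.1  0.9 -1.8]
 shift now-axes mm [  6.   10.6 236.2]  after-turn axes [  5.    9.7 236.3]  turn [-0.0036  0.0044  0.0032]
```

```bash
python3 -m jog '[{"tx":5,"ty":9,"tz":10,"wx":-0.004,"wy":0.004,"wz":0.003,"fingers":35},{"tx":0,"ty":0,"tz":30,"wx":0,"wy":0,"wz":0,"fingers":35},{"tx":0,"ty":0,"tz":35,"wx":0,"wy":0,"wz":0,"fingers":35},{"tx":0,"ty":0,"tz":35,"wx":0,"wy":0,"wz":0,"fingers":35},{"tx":0,"ty":0,"tz":30,"wx":0,"wy":0,"wz":0,"fingers":35},{"tx":0,"ty":0,"tz":15,"wx":0,"wy":0,"wz":0,"fingers":35},{"tx":0,"ty":0,"tz":5,"wx":0,"wy":0,"wz":0,"fingers":35},{"tx":0,"ty":0,"tz":0,"wx":0,"wy":0,"wz":0,"fingers":35}]'; python3 -c "
from h import *
go(.5325,-.314,.05,-1.34)"
```

```text
clock: 28.85
position: [0.5359, -0.3045, 0.1184]
tool_rot: [0.993, 0.12, 0.001, 0.0]
contact_force: [-0.1, 0.1, -1.2]
opening: 0.0458
t=28.9 pos [ 0.5359 -0.3045  0.1184] open 0.0458 F [-0.1  0.1 -1.2]
 shift now-axes mm [-5.7  8.3 68.4]  after-turn axes [-5.5  8.5 68.4]  turn [ 0.0011 -0.0027  0.0106]
```

```bash
python3 -m jog '[{"tx":-5.5,"ty":8.5,"tz":10,"wx":0.001,"wy":-0.003,"wz":0.011,"fingers":35},{"tx":0,"ty":0,"tz":15,"wx":0,"wy":0,"wz":0,"fingers":35},{"tx":0,"ty":0,"tz":15,"wx":0,"wy":0,"wz":0,"fingers":35},{"tx":0,"ty":0,"tz":5,"wx":0,"wy":0,"wz":0,"fingers":35},{"tx":0,"ty":0,"tz":0,"wx":0,"wy":0,"wz":0,"fingers":35}]'; python3 -c "
from h import *
go(.5325,-.314,.05,-1.34)"
```

```text
clock: 29.35
position: [0.5342, -0.316, 0.0726]
tool_rot: [0.993, 0.115, 0.002, 0.002]
contact_force: [0.7, 0.4, -1.8]
opening: 0.0461
t=29.4 pos [ 0.5342 -0.316   0.0726] open 0.0461 F [ 0.7  0.4 -1.8]
 shift now-axes mm [-1.3 -2.4 22.6]  after-turn axes [-1.2 -2.3 22.6]  turn [ 0.0046 -0.0026 -0.0007]
```

```bash
python3 -m jog '[{"tx":-1.2,"ty":-2.3,"tz":8,"wx":0.005,"wy":-0.003,"wz":0,"fingers":35},{"tx":0,"ty":0,"tz":8,"wx":0,"wy":0,"wz":0,"fingers":35},{"tx":0,"ty":0,"tz":4,"wx":0,"wy":0,"wz":0,"fingers":35},{"tx":0,"ty":0,"tz":2,"wx":0,"wy":0,"wz":0,"fingers":35},{"tx":0,"ty":0,"tz":0,"wx":0,"wy":0,"wz":0,"fingers":35},{"tx":0,"ty":0,"tz":0,"wx":0,"wy":0,"wz":0,"fingers":35}]'; python3 -c "
from h import *
go(.5325,-.314,.0455,-1.34)"
```

```text
clock: 29.95
position: [0.533, -0.3142, 0.0494]
tool_rot: [0.993, 0.115, 0.0, 0.0]
contact_force: [-0.5, 0.6, -0.7]
opening: 0.0458
t=29.9 pos [ 0.533  -0.3142  0.0494] open 0.0458 F [-0.5  0.6 -0.7]
 shift now-axes mm [-0.5 -0.4  3.9]  after-turn axes [-0.5 -0.4  3.9]  turn [ 0.0004 -0.0003 -0.0006]
```

```bash
python3 -m jog '[{"tx":0,"ty":0,"tz":2,"wx":0,"wy":0,"wz":0,"fingers":35},{"tx":0,"ty":0,"tz":2,"wx":0,"wy":0,"wz":0,"fingers":35},{"tx":0,"ty":0,"tz":0,"wx":0,"wy":0,"wz":0,"fingers":55},{"tx":0,"ty":0,"tz":0,"wx":0,"wy":0,"wz":0,"fingers":70},{"tx":0,"ty":0,"tz":0,"wx":0,"wy":0,"wz":0,"fingers":70},{"tx":0,"ty":0,"tz":0,"wx":0,"wy":0,"wz":0,"fingers":70},{"tx":0,"ty":0,"tz":-15,"wx":0,"wy":0,"wz":0,"fingers":70},{"tx":0,"ty":0,"tz":-35,"wx":0,"wy":0,"wz":0,"fingers":70},{"tx":0,"ty":0,"tz":-45,"wx":0,"wy":0,"wz":0,"fingers":70},{"tx":0,"ty":0,"tz":-45,"wx":0,"wy":0,"wz":0,"fingers":70}]'
python3 -m jog '[{"tx":0,"ty":0,"tz":-45,"wx":0,"wy":0,"wz":0,"fingers":70},{"tx":0,"ty":-20,"tz":-30,"wx":0,"wy":0,"wz":0,"fingers":70},{"tx":2,"ty":-40,"tz":0,"wx":0,"wy":0,"wz":0,"fingers":70},{"tx":2,"ty":-45,"tz":0,"wx":0,"wy":0,"wz":0,"fingers":70},{"tx":2,"ty":-45,"tz":0,"wx":0,"wy":0,"wz":0,"fingers":70},{"tx":2,"ty":-45,"tz":0,"wx":0,"wy":0,"wz":0,"fingers":70},{"tx":2,"ty":-45,"tz":0,"wx":0,"wy":0,"wz":0,"fingers":70},{"tx":2,"ty":-45,"tz":0,"wx":0,"wy":0,"wz":0,"fingers":70},{"tx":2,"ty":-40,"tz":0,"wx":0,"wy":0,"wz":0,"fingers":70},{"tx":0,"ty":-20,"tz":0,"wx":0,"wy":0,"wz":0,"fingers":70}]'
python3 - <<'E'
from h import *
go(.4635,.049,.2,-1.34)
for c in ("side","top"):
    p=snapshot(c); im=p["pixels"][130:290,260:460,::-1]; cv2.imwrite("pics/%s6.png"%c,cv2.resize(im,None,fx=3.5,fy=3.5,interpolation=2))
    for n in ("dropper_mid","white_bottle_mid","glass_bottle_mid"):
        for d in mark_of(n,p)[:2]: print(c,n,np.round(d["at"],3),round(d["conf"],2),proj(p,d["at"]))
E
```

```text
clock: 30.95
position: [0.53, -0.3116, 0.1861]
tool_rot: [0.993, 0.115, -0.004, -0.004]
contact_force: [0.3, -0.7, -0.1]
opening: 0.0646
clock: 31.95
position: [0.4674, 0.0332, 0.2869]
tool_rot: [0.994, 0.111, 0.012, 0.007]
contact_force: [0.1, -1.1, 0.5]
opening: 0.0641
t=31.9 pos [0.4674 0.0332 0.2869] open 0.0641 F [ 0.1 -1.1  0.5]
 shift now-axes mm [ -2.2 -17.7  86.6]  after-turn axes [ -0.2 -16.3  86.9]  turn [ 0.017  -0.0212 -0.0074]
side dropper_mid [ 0.536 -0.314  0.072] 0.73 [343, 194]
side dropper_mid [ 0.46  -0.332  0.048] 0.46 [364, 205]
side white_bottle_mid [ 0.536 -0.312  0.07 ] 0.64 [343, 195]
side white_bottle_mid [ 0.48  -0.414  0.047] 0.38 [372, 197]
side glass_bottle_mid [0.462 0.05  0.045] 0.85 [290, 245]
side glass_bottle_mid [ 0.479 -0.415  0.046] 0.52 [373, 198]
top dropper_mid [ 0.458 -0.332  0.05 ] 0.4 [368, 249]
top white_bottle_mid [ 0.534 -0.314  0.06 ] 0.73 [364, 229]
```

View pics/side6.png

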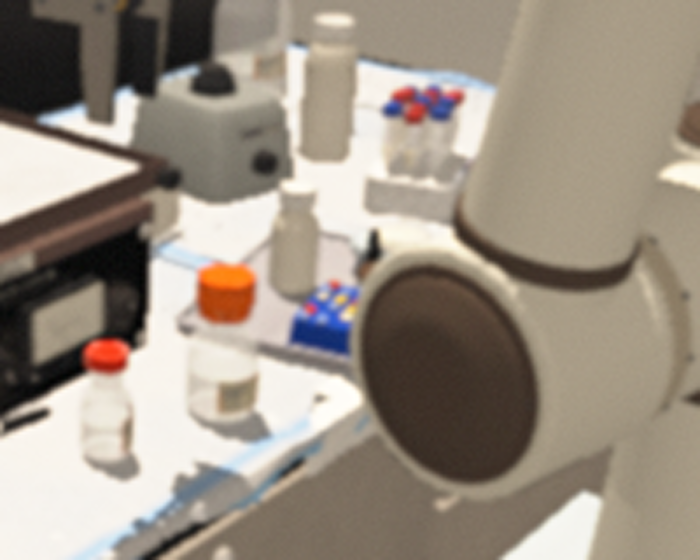

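The white bottle stands upright at about (295,240) in the crop, behind the dropper; it reads (0.535,-0.313). The small glass bottle with the red cap is at (107,400). I'll take it by the neck.

```bash
python3 -m jog '[{"tx":0,"ty":-15,"tz":10,"wx":0.017,"wy":-0.021,"wz":-0.007,"fingers":70},{"tx":0,"ty":0,"tz":30,"wx":0,"wy":0,"wz":0,"fingers":70},{"tx":0,"ty":0,"tz":35,"wx":0,"wy":0,"wz":0,"fingers":70},{"tx":0,"ty":0,"tz":20,"wx":0,"wy":0,"wz":0,"fingers":70},{"tx":0,"ty":0,"tz":5,"wx":0,"wy":0,"wz":0,"fingers":70},{"tx":0,"ty":0,"tz":0,"wx":0,"wy":0,"wz":0,"fingers":70}]'; python3 -c "
from h import *
go(.463,.0495,.059,-1.34)"
```

```text
clock: 32.95
position: [0.4645, 0.0448, 0.1791]
tool_rot: [0.994, 0.11, -0.005, -0.002]
contact_force: [0.3, 0.3, 0.0]
opening: 0.0639
t=33.0 pos [0.4645 0.0448 0.1791] open 0.0639 F [0.3 0.3 0. ]
 shift now-axes mm [  0.6  -4.2 120.1]  after-turn axes [ -0.3  -4.9 120.1]  turn [-0.0059  0.0085 -0.0095]
```

```bash
python3 -m jog '[{"tx":0,"ty":-5,"tz":10,"wx":-0.006,"wy":0.008,"wz":-0.009,"fingers":70},{"tx":0,"ty":0,"tz":25,"wx":0,"wy":0,"wz":0,"fingers":70},{"tx":0,"ty":0,"tz":20,"wx":0,"wy":0,"wz":0,"fingers":70},{"tx":0,"ty":0,"tz":5,"wx":0,"wy":0,"wz":0,"fingers":70},{"tx":0,"ty":0,"tz":0,"wx":0,"wy":0,"wz":0,"fingers":70}]'; python3 -c "
from h import *
go(.463,.0495,.059,-1.34)"
```

```text
clock: 33.45
position: [0.4667, 0.0508, 0.1209]
tool_rot: [0.993, 0.116, 0.004, 0.001]
contact_force: [-0.1, 0.3, 0.5]
opening: 0.0646
t=33.5 pos [0.4667 0.0508 0.1209] open 0.0646 F [-0.1  0.3  0.5]
 shift now-axes mm [-4.5  0.3 61.9]  after-turn axes [-3.9  0.5 61.9]  turn [ 0.0032 -0.0087  0.0011]
```

```bash
python3 -m jog '[{"tx":-4,"ty":0.5,"tz":10,"wx":0.003,"wy":-0.009,"wz":0,"fingers":70},{"tx":0,"ty":0,"tz":20,"wx":0,"wy":0,"wz":0,"fingers":70},{"tx":0,"ty":0,"tz":15,"wx":0,"wy":0,"wz":0,"fingers":70},{"tx":0,"ty":0,"tz":5,"wx":0,"wy":0,"wz":0,"fingers":70},{"tx":0,"ty":0,"tz":0,"wx":0,"wy":0,"wz":0,"fingers":70}]'; python3 -c "
from h import *
go(.463,.0495,.059,-1.34)"
```

```text
clock: 33.95
position: [0.4665, 0.0488, 0.0732]
tool_rot: [0.993, 0.116, 0.004, 0.001]
contact_force: [0.1, 0.2, -0.9]
opening: 0.0646
t=34.0 pos [0.4665 0.0488 0.0732] open 0.0646 F [ 0.1  0.2 -0.9]
 shift now-axes mm [-3.3 -1.5 14.1]  after-turn axes [-3.2 -1.4 14.2]  turn [ 0.0033 -0.007   0.0017]
```

```bash
python3 -m jog '[{"tx":-3.2,"ty":-1.4,"tz":6,"wx":0.003,"wy":-0.007,"wz":0.002,"fingers":70},{"tx":0,"ty":0,"tz":5,"wx":0,"wy":0,"wz":0,"fingers":70},{"tx":0,"ty":0,"tz":2,"wx":0,"wy":0,"wz":0,"fingers":50},{"tx":0,"ty":0,"tz":0,"wx":0,"wy":0,"wz":0,"fingers":35},{"tx":0,"ty":0,"tz":0,"wx":0,"wy":0,"wz":0,"fingers":15},{"tx":0,"ty":0,"tz":0,"wx":0,"wy":0,"wz":0,"fingers":15},{"tx":0,"ty":0,"tz":0,"wx":0,"wy":0,"wz":0,"fingers":15},{"tx":0,"ty":0,"tz":0,"wx":0,"wy":0,"wz":0,"fingers":15},{"tx":0,"ty":0,"tz":0,"wx":0,"wy":0,"wz":0,"fingers":15}]' 25; python3 -c "
from h import *
go(.513,-.231,.28,-1.34)"
```

```text
clock: 34.85
position: [0.4649, 0.0492, 0.0618]
tool_rot: [0.993, 0.115, 0.002, 0.001]
contact_force: [-0.1, -0.1, -0.0]
opening: 0.0296
t=34.9 pos [0.4649 0.0492 0.0618] open 0.0296 F [-0.1 -0.1 -0. ]
 shift now-axes mm [ -16.3  284.2 -217.8]  after-turn axes [ -17.3  283.8 -218.2]  turn [ 0.0017 -0.0037 -0.0005]
```

```bash
python3 -m jog '[{"tx":0,"ty":0,"tz":-15,"wx":0,"wy":0,"wz":0,"fingers":15},{"tx":0,"ty":0,"tz":-35,"wx":0,"wy":0,"wz":0,"fingers":15},{"tx":0,"ty":0,"tz":-45,"wx":0,"wy":0,"wz":0,"fingers":15},{"tx":0,"ty":0,"tz":-45,"wx":0,"wy":0,"wz":0,"fingers":15},{"tx":0,"ty":0,"tz":-45,"wx":0,"wy":0,"wz":0,"fingers":15},{"tx":-1,"ty":20,"tz":-35,"wx":0,"wy":0,"wz":0,"fingers":15},{"tx":-3,"ty":35,"tz":-10,"wx":0,"wy":0,"wz":0,"fingers":15},{"tx":-3,"ty":45,"tz":0,"wx":0,"wy":0,"wz":0,"fingers":15},{"tx":-3,"ty":45,"tz":0,"wx":0,"wy":0,"wz":0,"fingers":15},{"tx":-3,"ty":45,"tz":0,"wx":0,"wy":0,"wz":0,"fingers":15}]'
python3 -m jog '[{"tx":-3,"ty":40,"tz":0,"wx":0,"wy":0,"wz":0,"fingers":15},{"tx":0,"ty":20,"tz":0,"wx":0,"wy":0,"wz":-0.12,"fingers":15},{"tx":0,"ty":0,"tz":0,"wx":0,"wy":0,"wz":-0.14,"fingers":15},{"tx":0,"ty":0,"tz":0,"wx":0,"wy":0,"wz":-0.14,"fingers":15},{"tx":0,"ty":0,"tz":0,"wx":0,"wy":0,"wz":-0.14,"fingers":15},{"tx":0,"ty":0,"tz":0,"wx":0,"wy":0,"wz":-0.14,"fingers":15},{"tx":0,"ty":0,"tz":0,"wx":0,"wy":0,"wz":-0.14,"fingers":15},{"tx":0,"ty":0,"tz":0,"wx":0,"wy":0,"wz":-0.14,"fingers":15},{"tx":0,"ty":0,"tz":0,"wx":0,"wy":0,"wz":-0.14,"fingers":15},{"tx":0,"ty":0,"tz":0,"wx":0,"wy":0,"wz":-0.12,"fingers":15}]'
python3 -c "
from h import *
go(.513,-.231,.2,0)"
```

```text
clock: 35.85
position: [0.4939, -0.1399, 0.3007]
tool_rot: [0.993, 0.12, 0.001, 0.001]
contact_force: [0.5, 0.5, -0.5]
opening: 0.0298
clock: 36.85
position: [0.5032, -0.2086, 0.2962]
tool_rot: [0.732, 0.681, -0.002, -0.002]
contact_force: [0.3, 0.6, -1.5]
opening: 0.0299
t=36.9 pos [ 0.5032 -0.2086  0.2962] open 0.0299 F [ 0.3  0.6 -1.5]
 shift now-axes mm [-21.7  11.8  96.2]  after-turn axes [-22.4   9.8  96.2]  turn [-0.0045 -0.0002 -0.0712]
```

```bash
python3 -m jog '[{"tx":-12,"ty":5,"tz":0,"wx":-0.004,"wy":0,"wz":-0.07,"fingers":15},{"tx":-10,"ty":5,"tz":15,"wx":0,"wy":0,"wz":0,"fingers":15},{"tx":0,"ty":0,"tz":30,"wx":0,"wy":0,"wz":0,"fingers":15},{"tx":0,"ty":0,"tz":25,"wx":0,"wy":0,"wz":0,"fingers":15},{"tx":0,"ty":0,"tz":5,"wx":0,"wy":0,"wz":0,"fingers":15},{"tx":0,"ty":0,"tz":0,"wx":0,"wy":0,"wz":0,"fingers":15}]'
python3 -c "
from h import *
go(.513,-.23,.074,0)"
```

```text
clock: 37.45
position: [0.5121, -0.2319, 0.2143]
tool_rot: [0.708, 0.706, -0.0, -0.002]
contact_force: [0.3, 0.5, -0.5]
opening: 0.0299
t=37.5 pos [ 0.5121 -0.2319  0.2143] open 0.0299 F [ 0.3  0.5 -0.5]
 shift now-axes mm [  1.5   1.4 140.3]  after-turn axes [  1.9   0.9 140.3]  turn [-0.0035 -0.0023 -0.0039]
```

```bash
python3 -m jog '[{"tx":1.9,"ty":0.9,"tz":10,"wx":-0.003,"wy":-0.002,"wz":-0.004,"fingers":15},{"tx":0,"ty":0,"tz":25,"wx":0,"wy":0,"wz":0,"fingers":15},{"tx":0,"ty":0,"tz":25,"wx":0,"wy":0,"wz":0,"fingers":15},{"tx":0,"ty":0,"tz":20,"wx":0,"wy":0,"wz":0,"fingers":15},{"tx":0,"ty":0,"tz":5,"wx":0,"wy":0,"wz":0,"fingers":15},{"tx":0,"ty":0,"tz":0,"wx":0,"wy":0,"wz":0,"fingers":15},{"tx":0,"ty":0,"tz":0,"wx":0,"wy":0,"wz":0,"fingers":15}]'
python3 -c "
from h import *
go(.513,-.23,.074,0)"
```

```text
clock: 38.15
position: [0.5174, -0.2319, 0.1319]
tool_rot: [0.708, 0.707, 0.001, 0.006]
contact_force: [0.3, 0.4, -1.0]
opening: 0.0301
t=38.1 pos [ 0.5174 -0.2319  0.1319] open 0.0301 F [ 0.3  0.4 -1. ]
 shift now-axes mm [ 2.2 -5.  57.8]  after-turn axes [ 1.9 -4.4 57.9]  turn [ 0.0101  0.0069 -0.0013]
```

```bash
python3 -m jog '[{"tx":1.9,"ty":-4.4,"tz":10,"wx":0.01,"wy":0.007,"wz":0,"fingers":15},{"tx":0,"ty":0,"tz":15,"wx":0,"wy":0,"wz":0,"fingers":15},{"tx":0,"ty":0,"tz":12,"wx":0,"wy":0,"wz":0,"fingers":15},{"tx":0,"ty":0,"tz":4,"wx":0,"wy":0,"wz":0,"fingers":15},{"tx":0,"ty":0,"tz":0,"wx":0,"wy":0,"wz":0,"fingers":15},{"tx":0,"ty":0,"tz":0,"wx":0,"wy":0,"wz":0,"fingers":15}]'
python3 -c "
from h import *
go(.513,-.23,.074,0)"
```

```text
clock: 38.75
position: [0.5142, -0.2309, 0.0897]
tool_rot: [0.708, 0.707, 0.0, 0.002]
contact_force: [-0.5, 0.1, -1.2]
opening: 0.0299
t=38.8 pos [ 0.5142 -0.2309  0.0897] open 0.0299 F [-0.5  0.1 -1.2]
 shift now-axes mm [ 0.9 -1.3 15.7]  after-turn axes [ 0.9 -1.2 15.7]  turn [ 0.0027  0.0018 -0.0014]
```

```bash
python3 -m jog '[{"tx":0.9,"ty":-1.2,"tz":6,"wx":0.003,"wy":0.002,"wz":0,"fingers":15},{"tx":0,"ty":0,"tz":5,"wx":0,"wy":0,"wz":0,"fingers":15},{"tx":0,"ty":0,"tz":3,"wx":0,"wy":0,"wz":0,"fingers":15},{"tx":0,"ty":0,"tz":1,"wx":0,"wy":0,"wz":0,"fingers":15},{"tx":0,"ty":0,"tz":0,"wx":0,"wy":0,"wz":0,"fingers":15},{"tx":0,"ty":0,"tz":0,"wx":0,"wy":0,"wz":0,"fingers":15}]'
python3 -c "
from h import *
go(.513,-.23,.072,0)"
```

```text
clock: 39.35
position: [0.5136, -0.2304, 0.0744]
tool_rot: [0.708, 0.707, 0.0, 0.001]
contact_force: [-0.7, 1.1, -1.2]
opening: 0.0296
t=39.4 pos [ 0.5136 -0.2304  0.0744] open 0.0296 F [-0.7  1.1 -1.2]
 shift now-axes mm [ 0.4 -0.6  2.4]  after-turn axes [ 0.4 -0.6  2.4]  turn [ 0.0009  0.0007 -0.0014]
```

```bash
python3 -m jog '[{"tx":0,"ty":0,"tz":2,"wx":0,"wy":0,"wz":0,"fingers":15},{"tx":0,"ty":0,"tz":1,"wx":0,"wy":0,"wz":0,"fingers":15},{"tx":0,"ty":0,"tz":0,"wx":0,"wy":0,"wz":0,"fingers":15},{"tx":0,"ty":0,"tz":0,"wx":0,"wy":0,"wz":0,"fingers":40},{"tx":0,"ty":0,"tz":0,"wx":0,"wy":0,"wz":0,"fingers":55},{"tx":0,"ty":0,"tz":0,"wx":0,"wy":0,"wz":0,"fingers":55},{"tx":0,"ty":0,"tz":-15,"wx":0,"wy":0,"wz":0,"fingers":55},{"tx":0,"ty":0,"tz":-35,"wx":0,"wy":0,"wz":0,"fingers":55},{"tx":0,"ty":0,"tz":-45,"wx":0,"wy":0,"wz":0,"fingers":55},{"tx":0,"ty":0,"tz":-45,"wx":0,"wy":0,"wz":0,"fingers":55}]'
python3 -m jog '[{"tx":0,"ty":0,"tz":-45,"wx":0,"wy":0,"wz":0,"fingers":55},{"tx":15,"ty":0,"tz":-30,"wx":0,"wy":0,"wz":0,"fingers":55},{"tx":35,"ty":0,"tz":0,"wx":0,"wy":0,"wz":0,"fingers":55},{"tx":45,"ty":0,"tz":0,"wx":0,"wy":0,"wz":0,"fingers":55},{"tx":45,"ty":0,"tz":0,"wx":0,"wy":0,"wz":0,"fingers":55},{"tx":45,"ty":0,"tz":0,"wx":0,"wy":0,"wz":0,"fingers":55},{"tx":45,"ty":0,"tz":0,"wx":0,"wy":0,"wz":0,"fingers":55},{"tx":45,"ty":0,"tz":0,"wx":0,"wy":0,"wz":0,"fingers":55},{"tx":45,"ty":0,"tz":0,"wx":0,"wy":0,"wz":0,"fingers":55},{"tx":45,"ty":0,"tz":0,"wx":0,"wy":0,"wz":0,"fingers":55}]'
python3 -m jog '[{"tx":45,"ty":0,"tz":0,"wx":0,"wy":0,"wz":0,"fingers":55},{"tx":45,"ty":0,"tz":0,"wx":0,"wy":0,"wz":0,"fingers":55},{"tx":45,"ty":0,"tz":0,"wx":0,"wy":0,"wz":0,"fingers":55},{"tx":30,"ty":0,"tz":0,"wx":0,"wy":0,"wz":0,"fingers":55},{"tx":0,"ty":0,"tz":0,"wx":0,"wy":0,"wz":0,"fingers":55},{"tx":0,"ty":0,"tz":0,"wx":0,"wy":0,"wz":0,"fingers":55}]'
python3 - <<'E'
from h import *
A={n:[] for n in N}
for k in range(2):
  for c in ("side","top"):
    p=snapshot(c)
    if k==0: im=p["pixels"][130:290,260:460,::-1]; cv2.imwrite("pics/%s7.png"%c,cv2.resize(im,None,fx=3.5,fy=3.5,interpolation=2))
    for n in N:
        for d in mark_of(n,p)[:2]: A[n].append((c[0],*np.round(d["at"],3),round(d["conf"],2)))
for n in N: print(n,[tuple(map(lambda v: v if isinstance(v,str) else float(v),a)) for a in A[n]])
yaw=.23;X=np.array([np.cos(yaw),np.sin(yaw)]);Y=np.array([-X[1],X[0]])
o=np.array([.4965,-.322])
for n in N[1:7]:
    print(n,[(a[0],*[round(float(1000*v),0) for v in ((np.array(a[1:3])-o)@X,(np.array(a[1:3])-o)@Y)]) for a in A[n]])
E
```

```text
clock: 40.35
position: [0.5102, -0.2279, 0.2121]
tool_rot: [0.708, 0.707, -0.001, -0.005]
contact_force: [1.3, 0.3, -0.2]
opening: 0.0507
clock: 41.35
position: [0.516, 0.1425, 0.3142]
tool_rot: [0.711, 0.703, 0.006, 0.012]
contact_force: [1.3, 0.6, -0.1]
opening: 0.0505
clock: 41.95
position: [0.5151, 0.3201, 0.3213]
tool_rot: [0.708, 0.706, 0.01, 0.014]
contact_force: [-0.2, 0.2, -0.6]
opening: 0.0507
tray [('s', 0.5, -0.317, -0.003, 0.72), ('t', 0.496, -0.32, -0.005, 0.76), ('s', 0.498, -0.32, 0.001, 0.95), ('t', 0.5, -0.318, -0.005, 0.67)]
turntable_top [('s', 0.477, -0.413, 0.048, 0.7), ('s', 0.439, -0.244, 0.012, 0.24), ('t', 0.478, -0.415, 0.036, 0.46), ('s', 0.481, -0.414, 0.046, 0.48), ('t', 0.476, -0.414, 0.04, 0.48)]
tube_rack [('s', 0.437, -0.247, 0.008, 0.61), ('t', 0.439, -0.25, 0.006, 0.86), ('s', 0.438, -0.246, 0.008, 0.65), ('t', 0.44, -0.248, 0.004, 0.94)]
dish_mid [('s', 0.476, -0.416, 0.051, 0.56), ('t', 0.477, -0.415, 0.053, 0.69), ('s', 0.473, -0.416, 0.049, 0.74), ('t', 0.477, -0.416, 0.05, 0.59)]
dropper_mid [('s', 0.46, -0.333, 0.044, 0.43), ('t', 0.434, -0.0
[... 836 characters left out ...]
), ('s', 0.556, 0.324, 0.014, 0.75)]
turntable_top [('s', -40.0, -84.0), ('s', -38.0, 89.0), ('t', -39.0, -86.0), ('s', -36.0, -86.0), ('t', -41.0, -85.0)]
tube_rack [('s', -41.0, 87.0), ('t', -40.0, 83.0), ('s', -40.0, 87.0), ('t', -38.0, 85.0)]
dish_mid [('s', -41.0, -87.0), ('t', -40.0, -86.0), ('s', -44.0, -86.0), ('t', -40.0, -87.0)]
dropper_mid [('s', -38.0, -2.0), ('t', -4.0, 258.0), ('t', -41.0, 0.0), ('t', -40.0, -3.0)]
white_bottle_mid [('s', 40.0, 2.0), ('s', -42.0, -3.0), ('t', 40.0, -2.0), ('t', -41.0, -3.0), ('s', 42.0, 1.0), ('s', -43.0, -92.0), ('t', 35.0, -0.0)]
glass_bottle_mid [('s', 34.0, 83.0), ('s', 206.0, 616.0), ('t', 33.0, 82.0), ('s', 38.0, 85.0), ('t', 35.0, 83.0)]
```

View pics/side7.png

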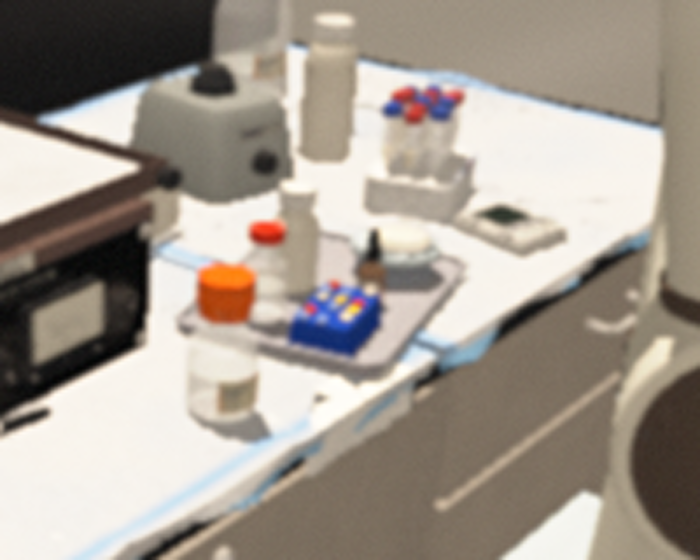

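View pics/top7.png

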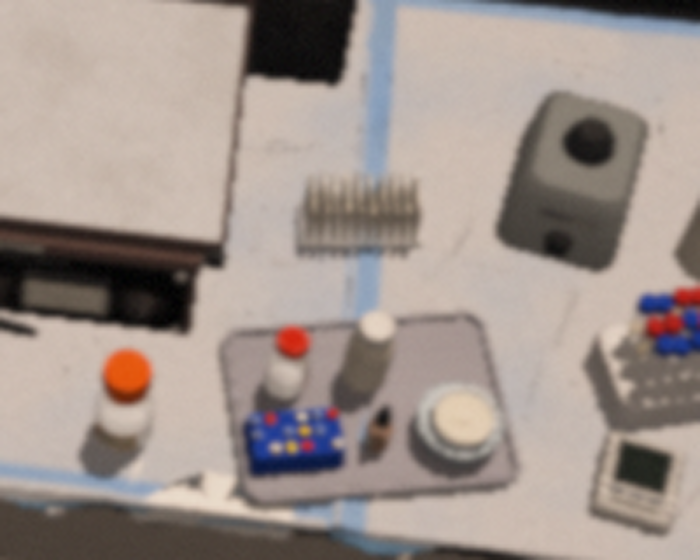

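Both views show all four standing: the dish on the turntable, the dropper mid-gap, the white bottle behind it, and the red-capped glass bottle behind the rack. The bystanders haven't moved.

```bash
python3 -c "
from cell import *
print(job_done())"
```

```text
the job is handed in; nothing more can be done
None
```

I set up the tray in the order asked: dish, dropper, white bottle, then small glass bottle. All four are upright and let go, and I handed the job in at about 44 s on the robot's clock. I got no verdict back.

My last checks, from both cameras, in the tray's frame and good to about 4 mm:

| Item | Measured (x, y) in mm | Wanted (x, y) in mm |
|---|---|---|
| Dish | (-41, -86) | (-40, -85) |
| Dropper bottle | (-40, -2) | (-40, 0) |
| White bottle | (39, 0) | (37, 0) |
| Small glass bottle | (35, 83) | (37, 85) |

- **Gap:** the dropper and white bottle are about 42 mm apart, against the 4 cm asked.
- **Row:** the white and small glass bottles are in line to about 4 mm, which is within the measuring error.
- **Bystanders:** the large glass bottle, tall white bottle and tape roll read at their old positions.
- **What disagreed:** the networks gave a few wrong matches, such as calling the large glass bottle a dropper. The pictures showed these were wrong, so I ignored them. In the last check the top view didn't report the tape roll and the side view didn't report the tall white bottle. The arm also blocked the side view while I was placing the dish, so I checked that one afterwards.

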